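# Load the sample counter and brick up its plastic shield in staggered courses

## Task

Get the beta counter ready for a shielded count: stand the stock bottle upright in the middle of the code reader's white ring with its barred code label facing the reader's window, and slide the sample slide into the counter's slot until it is fully home against the hidden stop, without forcing it. Only then, since the wall closes off the slot, build the shield from every brick that is set out: a first course of three end to end in the steel tray, and the other bricks lying the same way on top in staggered courses, each one centred over the joint between two bricks below so that no joint runs straight up. Put right whatever gets knocked out of place, and leave the beaker and the bench timer alone.

Things in the scene. Friction and masses are not known exactly. Their poses are not given: they have to be found in the camera images.
- counter: Beta counter, fixed: grey box 160 deep (x) x 150 wide x 80 mm high, detector head and display on top (to 120 mm, 36 mm or more behind the front). Origin on the bench below the middle of the slot mouth in its front face; +x points into the slot, z up. Before the mouth a loading apron, 95 mm long, top 20 mm above the bench and level with the slot floor, with two rails 7 mm high, 44 mm apart inside.
- depth_stop: Adjustable brass stop hidden in the slot, rigid: touching it is felt as a sudden rise of force. Origin: centre of its near face at the slot floor, x deeper into the slot. Set anywhere 79 to 97 mm behind the mouth. The slot is 44 mm wide and 14 mm high (20 to 34 mm above the bench), closed above and at the end.
- sample_slide: Loose metal slide, about 120 g: plate 150 mm long (x), 40 wide, 8 thick; the last 16 mm of the nose (+x end) 34 wide; sample disc near the nose. Origin: centre of the underside, z up. Ribbed red handle 30 mm long (x), 14 thick (y), from 8 to 48 mm above the underside, centred 57 mm behind the origin (-x): pinch it across y from above. When home, 53 to 71 mm of plate and the handle stay outside.
- slide_nose (a point): Tip of the slide's nose, at the underside of the plate, 75 mm in +x from the slide's origin. Home means this point is at the stop's face.
- code_reader: Code reader, fixed: dark base plate 130 x 84 mm, 4 mm thick, with a white ring 66 mm across near its front; behind it an off-white head 70 mm high whose dark window with a red line faces the ring. Origin on the bench below the ring's centre; +x points from the ring's centre to the window, 53 mm away; z up.
- reader_stand (a point): Centre of the ring on top of the reader's base plate, 4 mm above the bench: the bottle's underside centre belongs here.
- stock_bottle: Loose laboratory bottle, about 160 g, pink contents, blue cap, 105 mm high: body 56 mm in diameter up to 66 mm, cap 35 mm in diameter from 67 to 105 mm. Origin: centre of its underside, z up; its +x side carries the white label with black code bars, and a yellow dot off-centre on the cap top marks the same side; the printed label elsewhere does not count. The cap does not turn.
- code_label (a point): Middle of the code label on the bottle's surface, 28 mm in +x from the bottle's axis, 33 mm above its underside; it has to point to the reader's window.
- shield_tray: Shield tray in front of the counter, fixed: dark steel, 58 mm wide (x), 292 mm long (y), yellow end lips. Floor 4 mm above the bench, inside 52 x 284 mm, lips 5 mm above the floor. Origin on the bench below its centre, y along the tray, z up. Three bricks (270 mm together) fit in with 14 mm to spare along the tray and 7 mm across.
- bed_1 (a point): Where a brick's centre belongs: left place (+y) of the first course; 94 mm in y from the tray's centre line and 26.5 mm above the bench. Axes as the tray.
- bed_2 (a point): Where a brick's centre belongs: middle place of the first course; 0 mm in y from the tray's centre line and 26.5 mm above the bench. Axes as the tray.
- bed_3 (a point): Where a brick's centre belongs: right place (-y) of the first course; -94 mm in y from the tray's centre line and 26.5 mm above the bench. Axes as the tray.
- mid_1 (a point): Where a brick's centre belongs: left place of the second course, over the joint of bed_1 and bed_2; 47 mm in y from the tray's centre line and 71.5 mm above the bench. Axes as the tray.
- mid_2 (a point): Where a brick's centre belongs: right place of the second course, over the joint of bed_2 and bed_3; -47 mm in y from the tray's centre line and 71.5 mm above the bench. Axes as the tray.
- top_1 (a point): Where a brick's centre belongs: the place of the third course, over the joint of mid_1 and mid_2; 0 mm in y from the tray's centre line and 116.5 mm above the bench. Axes as the tray.
- brick_1: Loose shielding brick: cream-white plastic block 90 mm long (its y axis), 45 x 45 mm in section, 170 g. Origin at its centre. All are alike and any may go in any place. 4 to 6 are set out (four: courses of 3 and 1; five: 3 and 2; six: 3, 2 and 1); an absent one reads None.
- brick_2: Loose shielding brick: cream-white plastic block 90 mm long (its y axis), 45 x 45 mm in section, 170 g. Origin at its centre. All are alike and any may go in any place. 4 to 6 are set out (four: courses of 3 and 1; five: 3 and 2; six: 3, 2 and 1); an absent one reads None.
- brick_3: Loose shielding brick: cream-white plastic block 90 mm long (its y axis), 45 x 45 mm in section, 170 g. Origin at its centre. All are alike and any may go in any place. 4 to 6 are set out (four: courses of 3 and 1; five: 3 and 2; six: 3, 2 and 1); an absent one reads None.
- brick_4: Loose shielding brick: cream-white plastic block 90 mm long (its y axis), 45 x 45 mm in section, 170 g. Origin at its centre. All are alike and any may go in any place. 4 to 6 are set out (four: courses of 3 and 1; five: 3 and 2; six: 3, 2 and 1); an absent one reads None.
- brick_5: Loose shielding brick: cream-white plastic block 90 mm long (its y axis), 45 x 45 mm in section, 170 g. Origin at its centre. All are alike and any may go in any place. 4 to 6 are set out (four: courses of 3 and 1; five: 3 and 2; six: 3, 2 and 1); an absent one reads None.
- brick_6: Loose shielding brick: cream-white plastic block 90 mm long (its y axis), 45 x 45 mm in section, 170 g. Origin at its centre. All are alike and any may go in any place. 4 to 6 are set out (four: courses of 3 and 1; five: 3 and 2; six: 3, 2 and 1); an absent one reads None.
- beaker_near: Empty glass beaker left of the counter, loose, 60 mm across and 70 mm high; origin at the centre of its underside. Leave it.
- timer: White bench timer left of the counter, loose, 66 x 66 x 20 mm; origin at the centre of its underside. Leave it.
Things that resemble listed ones, but are neither listed nor needed, are in the scene too. What is shaped like the brick_3 but turquoise is not meant.

How it is judged:
By the outcome, as a careful person would: the job done as asked, in the order asked, and still so for the second after the job is handed in, with the robot touching nothing.
Of brick_1, brick_2, brick_3, brick_4, brick_5, brick_6 only 4 to 6 are there at a start; the rules pass over those that are not, and their reading is None.
At some moment in a run one of brick_1, brick_2, brick_3, brick_4, brick_5, brick_6 may be knocked a few centimetres aside while the robot is not near it.
Once in a run the grip may slacken for a moment while it holds something.
It also fails if it takes over 208 s, if anything falls off the work surface, if the arm or the gripper's body presses on something with over 40 N, if the wrist force passes 120 N, or if a joint passes its speed limit or range.

## Robot

A 7-joint arm with a two-finger parallel gripper is mounted at the origin on a cart in front of the work surface, level with it; the furniture and walls round the work are solid. World frame = base frame: x ahead of the robot, y to its left, z up, the work surface at z = 0. Lengths are in m, angles in rad, forces in N, time in s.
With the tool pointing down it reaches from about 0.4 to 0.85 m from the base axis. Payload 10.4 kg.
Tool frame: the origin (TCP) lies between the finger pads; the fingertips stand tips_ahead ahead of it and the grasp point (between the pads) lies 11 mm behind it (tips_ahead is the distance from the TCP to the fingertips, in m); z points along the fingers, x is the direction in which the jaws open and shut, and the axes are right-handed (so a half turn about z gives the same grasp; the last joint's range is limited). The gripper opens to 87 mm and grips with 3 to 60 N. Pads are 19 mm wide; open, the fingers measure 117 mm over their backs; the gripper's body (75 mm by 190 mm) begins 51 mm behind the grasp point.
Start: joints at [-1.316, 0.332, -0.065, 1.46, 0.022, 1.35, -0.088], TCP at [0.171, 0.601, 0.191] pointing down, gripper open.
Joint ranges: [-2.6, 2.6], [-0.5, 2.12], [-1.47, 1.34], [0.16, 2.42], [-1.27, 4.41], [0.06, 2.06], [-2.6, 2.6]. Speed limits (rad/s): [2.22, 2.22, 2.79, 2.79, 3.14, 3.14, 3.14].

## Interface

Orientations are given as a unit quaternion [x, y, z, w].
In Python, from bench import read_state, camera, close_job, tips_ahead gives the robot as it stands.
- The arm moves only by the tool arm_command, never from a script. Its argument "commands" is a list that holds one entry, the list of rows, each a list of 7 numbers: the turn, a rotation vector about the tool's x, y, z in rad, then the shift along the tool's x, y, z in m, then the opening in per cent of the stroke, from 0 (shut) to 100 (fully open). In form: [[[rx, ry, rz, x, y, z, claw], ...]]. A call has 1 to 20 rows; each row shifts and turns the commanded pose from where the row before left it, along the tool's axes as they then stand; what a row does not reach is not made up. A row lasts 1/8 s, in which the tool goes at most 62.5 mm and 10.7 degrees, less where a joint would pass 70% of its speed; a pose out of reach is approached as far as the arm can. A call with a gripper value outside its range is refused whole. The fingers move at their own pace and stop on an object; "newtons" is the grip in N (left out, the last holds). Time passes only in rows, so rows that do not move let the fingers close. It gives the time, the measured TCP pose, the force and the opening at its end, in the units of the state.
- read_state(): the state, without advancing time (a new reading comes with each control period).
- camera(name): name is "scene" or "side" or "wrist"; returns a dict with "frame" (400x640x3 uint8, red, green, blue), "vfov" (degrees; the focal length in pixels is half the picture's height over the tangent of half this angle, whatever the lens; pixels are square), "cx", "cy" (the principal point, pixels), "k1" (the pictures are not rectified: a ray, as slopes to the right and down, at radius r is drawn at 1 + k1 r^2 times it, then the intrinsics apply), "R" (3x3) and "t" (3): a world point X has camera coordinates R X + t. Camera axes: x right, y down, z forward; pixel columns grow to the right and rows downward; lengths in m; the calibration is good to about 2 mm. A picture is of the moment at which its call begins. There is no depth.
- close_job(): hands the job in, once; it reports no verdict.
The state is a dict: "time": time; "joint_positions": joint angles; "joint_vel": joint speeds; "joint_torque": joint torques, N m; "ee_pos": TCP position; "eef_rot": TCP orientation; "ft_force": force on the tool from outside, world axes, zero at the start; "torque": the same for the moment, N m; "width": finger opening in m.
Only numpy, scipy, OpenCV 4.12 (cv2) and the standard library are available. Lean on these libraries where they do the work, as an engineer would, in place of code of your own. Each camera call takes 0.05 s, during which the arm holds its last target.

## Working session

There is one attempt and no reset: what is moved stays moved. The work goes in short steps, Python scripts to look and compute and a tool call to move; the robot and the scene stay as the last step left them, time stands still between calls to the robot, and variables do not carry over. Pictures are saved under pics/ and viewed, and the job is handed in when it is done.

Besides the shell and the picture viewer there is one more tool, called as name([rows], argument=value, ...), one row to a line, values as JSON. arm_command: Moves the arm, as the interface text tells. Its arguments: {"type":"object","properties":{"commands":{"type":"array"},"newtons":{"type":"number"}},"required":["commands"]}

```bash
ls; mkdir -p pics; python3 - <<'E'
from bench import read_state, camera, tips_ahead
import cv2
print(tips_ahead() if callable(tips_ahead) else tips_ahead)
s=read_state()
for k,v in s.items(): print(k,v)
for n in ["scene","side","wrist"]:
    c=camera(n); cv2.imwrite(f"pics/{n}0.png",c["frame"][:,:,::-1]); print(n,{k:v for k,v in c.items() if k!="frame"})
E
```

```text
pics
0.008
time 0.0
joint_positions [-1.3155926   0.33286145 -0.06471411  1.46094084  0.02161225  1.3498675
 -0.08849619]
joint_vel [ 0.00107079  0.0005611  -0.000186    0.0019223  -0.00114375  0.00045457
  0.00024371]
joint_torque [ 6.63166848e-04 -6.23262119e+01  2.52011174e-02 -3.89901173e+01
 -6.12834678e-02  3.96447885e-02  1.42121949e-04]
ee_pos [0.17129023 0.60063245 0.18986073]
eef_rot [ 7.98186817e-01  6.02409602e-01 -5.29249491e-04  4.43545430e-04]
ft_force [ 0.2334362   0.25085904 -0.1049543 ]
torque [-0.03337079  0.02639172  0.02667999]
width 0.08701592244412948
scene {'vfov': 50.90253403757882, 'cx': 311.8898528632944, 'cy': 194.31061350974642, 'k1': -0.08293985792977063, 'R': array([[-0.81921776, -0.57334302, -0.0126506 ],
       [-0.26851663,  0.4029735 , -0.87493495],
       [ 0.5067357 , -0.71336536, -0.48407519]]), 't': array([0.46678498, 0.21262565, 1.32880739])}
side {'vfov': 48.60503758287325, 'cx': 316.9737419883914, 'cy': 197.69390491241847, 'k1': -0.05001166075389138, 'R': array([[ 0.61783427,  0.78630406,  0.00259614],
       [ 0.67899265, -0.53184399, -0.50607405],
       [-0.39654734,  0.31443265, -0.86248612]]), 't': array([-0.39500842, -0.29528178,  1.57319588])}
wrist {'vfov': 70.2970626963324, 'cx': 314.956618784477, 'cy': 202.45971639581617, 'k1': -0.036458217309574735, 'R': array([[ 0.27444884,  0.96159956, -0.00203153],
       [ 0.92452014, -0.26328385,  0.27557963],
       [ 0.26446238, -0.0775107 , -0.9612761 ]]), 't': array([-0.62343299, -0.03326798,  0.39174005])}
```

View pics/scene0.png

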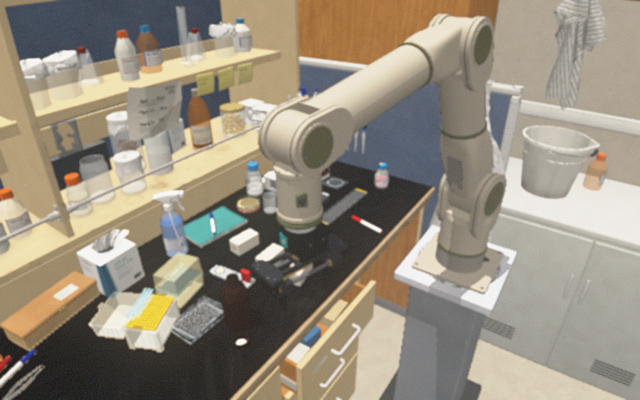

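View pics/side0.png

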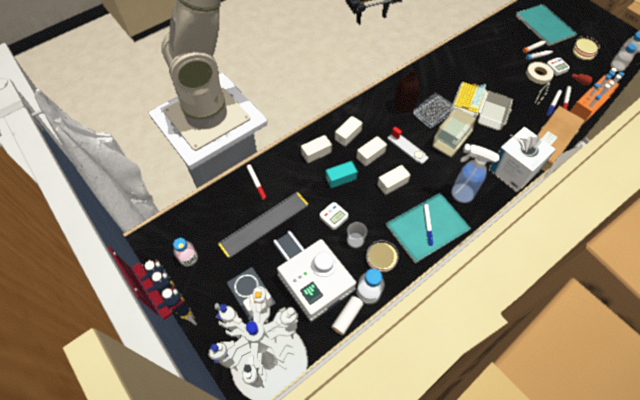

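View pics/wrist0.png

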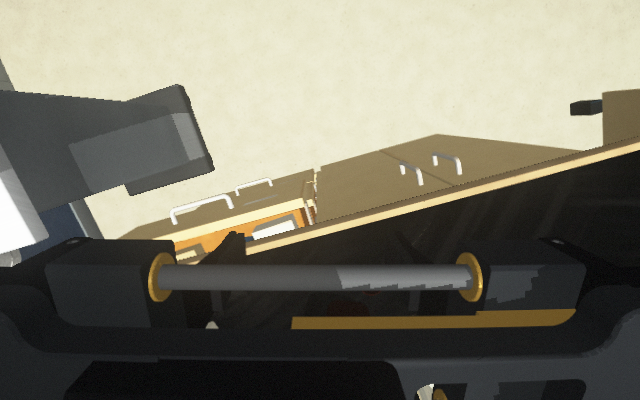

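```bash
python3 - <<'E'
import cv2
a=cv2.imread("pics/side0.png")
cv2.imwrite("pics/c1.png",cv2.resize(a[100:210,290:450],None,fx=5,fy=5,interpolation=2)[:600])
cv2.imwrite("pics/c2.png",cv2.resize(a[180:340,160:400],None,fx=3.3,fy=3.3,interpolation=2)[:600])
E
```

```text
(no output)
```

View pics/c1.png

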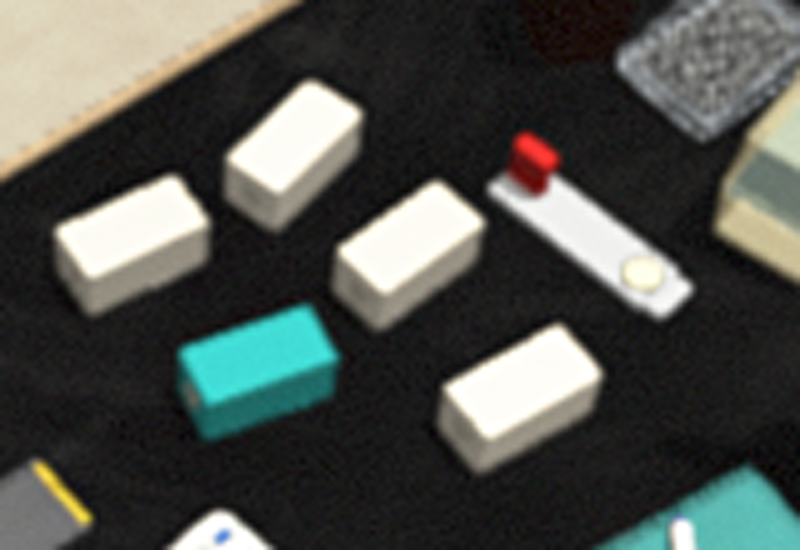

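View pics/c2.png

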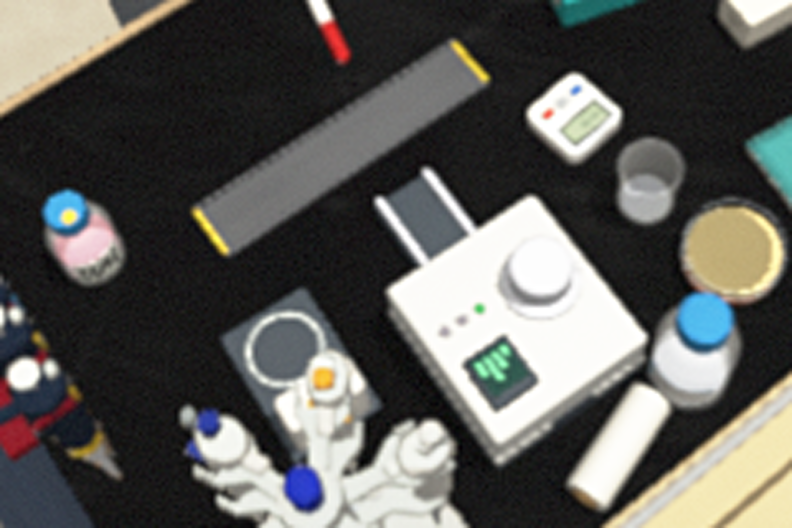

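```bash
cat > h.py <<'E'
import numpy as np, cv2, pickle
from scipy.optimize import minimize, least_squares
from scipy.spatial.transform import Rotation as Ro
def K(c):
    f=200/np.tan(np.radians(c["vfov"])/2); return np.array([[f,0,c["cx"]],[0,f,c["cy"]],[0,0,1.]])
def proj(c,X):
    X=np.atleast_2d(X).astype(float)
    p,_=cv2.projectPoints(X,cv2.Rodrigues(c["R"])[0],c["t"],K(c),np.array([c["k1"],0,0,0,0.])); return p[:,0]
def onz(c,uv,z):
    uv=np.atleast_2d(uv).astype(float).reshape(-1,1,2)
    n=cv2.undistortPointsIter(uv,K(c),np.array([c["k1"],0,0,0,0.]),None,None,(3,50,1e-10))[:,0]
    d=np.c_[n,np.ones(len(n))]@c["R"]; o=-c["R"].T@c["t"]
    s=(z-o[2])/d[:,2]; return o+s[:,None]*d
def box(sx,sy,z0,z1,cx=0,cy=0):
    return np.array([[cx+a*sx/2,cy+b*sy/2,z] for a in(-1,1) for b in(-1,1) for z in(z0,z1)])
def place(P,x,y,th):
    c,s=np.cos(th),np.sin(th); return P@np.array([[c,s,0],[-s,c,0],[0,0,1]])+[x,y,0]
S=4
def sil(c,hulls,x,y,th,roi):
    u0,v0,u1,v1=roi; m=np.zeros(((v1-v0)*S,(u1-u0)*S),np.uint8)
    for h in hulls:
        p=(proj(c,place(h,x,y,th))-[u0,v0]+.5)*S-.5
        cv2.fillConvexPoly(m,cv2.convexHull((p*16).astype(np.int32)),255,shift=4)
    return cv2.resize(m,(u1-u0,v1-v0),interpolation=cv2.INTER_AREA)/255.
def fit(c,hulls,mask,roi,x0,extra=None):
    def f(q): return np.abs(sil(c,hulls,q[0]/100,q[1]/100,q[2]/10,roi)-mask).sum()
    best=None
    for d in(-.15,0,.15):
        q0=np.array([x0[0]*100,x0[1]*100,(x0[2]+d)*10])
        r=minimize(f,q0,method="Nelder-Mead",options=dict(initial_simplex=q0+np.array([[0,0,0],[1,0,0],[0,1,0],[0,0,1.5]]),xatol=.003,fatol=.01,maxiter=300))
        if best is None or r.fun<best.fun: best=r
    q=best.x; return q[0]/100,q[1]/100,q[2]/10,best.fun
def snap(n,tag):
    from bench import camera
    c=camera(n); cv2.imwrite(f"pics/{tag}.png",c["frame"][:,:,::-1]); pickle.dump(c,open(f"pics/{tag}.pkl","wb")); return c
def load(tag): return pickle.load(open(f"pics/{tag}.pkl","rb"))
def crop(tag,u0,v0,u1,v1,f,out):
    a=cv2.imread(f"pics/{tag}.png")[v0:v1,u0:u1]; cv2.imwrite(f"pics/{out}.png",cv2.resize(a,None,fx=f,fy=f,interpolation=2)[:600,:800])
def un(p,u0,v0,f): return (np.array(p,float)+.5)/f-.5+[u0,v0]
BR=[box(.045,.09,0,.045)]
def bright(c,roi):
    u0,v0,u1,v1=roi; h=c["frame"][v0:v1,u0:u1].astype(float)
    return h
E
python3 - <<'E'
from h import *
c=snap("side","s1")
print("cam",-c["R"].T@c["t"])
u=lambda p:un(p,290,100,5)
guess={"A":(132,230),"B":(293,135),"C":(410,240),"D":(522,380)}
for k,p in guess.items():
    q=u(p); g=onz(c,q,.045)[0]
    roi=[int(q[0]-22),int(q[1]-20),int(q[0]+22),int(q[1]+26)]
    fr=c["frame"][roi[1]:roi[3],roi[0]:roi[2]].astype(float)
    m=np.clip((fr.min(2)-30)/80,0,1)
    mm=(m>.3).astype(np.uint8); n,l=cv2.connectedComponents(mm); L=l[20,22]; m=m*cv2.dilate((l==L).astype(np.uint8),np.ones((3,3)))
    best=min((fit(c,BR,m,roi,(g[0],g[1],t)) for t in(0,.8,1.57,2.3)),key=lambda r:r[3])
    print(k,np.round(best,4),m.sum())
E
```

```text
cam [ 1.06839054 -0.34111127  1.20845067]
A [ 0.3708  0.2071 -0.1558 30.6279] 574.2
B [ 0.3787  0.3413  0.201  30.1103] 525.25
C [4.90200e-01 3.46500e-01 2.33000e-02 3.08176e+01] 555.375
D [ 0.6187  0.3269 -0.1201 32.8569] 602.3499999999999
```

```bash
python3 - <<'E'
from h import *
c=load("s1")
u=lambda p:un(p,160,180,3.3)
def P(n,p,z): 
    r=onz(c,u(p),z); print(n,np.round(r[:,:2],4).tolist()); return r
P("tray lips",[(193,208),(228,253),(452,40),(488,80)],.009)
P("rails",[(380,198),(420,262),(427,170),(472,232)],.027)
P("ring",[(286,348)],.004); P("readercorners",[(222,338),(303,288)],.004)
P("cap",[(67,210)],.105); P("dot",[(69,216)],.105)
P("ctop",[(387,293),(533,197),(648,345),(498,465)],.08)
P("timer",[(573,120)],.02);P("beaker",[(645,210)],.0)
u=lambda p:un(p,290,100,5)
P("slide tail",[(488,188),(525,170)],.008)
P("slide nose",[(692,288),(660,318)],.008)
P("handle top",[(518,135),(558,158)],.048)
P("turq",[(258,345)],.045)
E
```

```text
tray lips [[0.4577, -0.2306], [0.5141, -0.2293], [0.4601, 0.0589], [0.5164, 0.0592]]
rails [[0.5611, -0.0958], [0.6323, -0.1039], [0.5646, -0.0466], [0.6376, -0.0513]]
ring [[0.6169, -0.237]]
readercorners [[0.5755, -0.2756], [0.5804, -0.1947]]
cap [[0.4436, -0.3233]]
dot [[0.4494, -0.3246]]
ctop [[0.6572, -0.152], [0.6632, -0.004], [0.823, -0.0127], [0.825, -0.1669]]
timer [[0.6033, 0.0913]]
beaker [[0.7071, 0.0916]]
slide tail [[0.4759, 0.4344], [0.48, 0.4653]]
slide nose [[0.6217, 0.4849], [0.6258, 0.4506]]
handle top [[0.4749, 0.4554], [0.5058, 0.463]]
turq [[0.4967, 0.2096]]
```

```bash
cat >> h.py <<'E'
def toolR(psi):
    c,s=np.cos(psi),np.sin(psi); return np.array([[c,s,0],[s,-c,0],[0,0,-1.]])
def here():
    from bench import read_state
    s=read_state(); R=Ro.from_quat(s["eef_rot"]).as_matrix(); return np.array(s["ee_pos"]),R,s
def rows(wps,claw,start=None,vmax=.06,wmax=.18,pre=True):
    """wps: (x,y,z,psi deg[,n]); shift applied in frame before the row's turn"""
    p,R,s=here()
    if start is None: 
        print("at",np.round(p,4),"psi",round(np.degrees(np.arctan2(R[1,0],R[0,0])),2),"F",np.round(s["ft_force"],1),"w",round(s["width"],4),"t",round(s["time"],2))
    else: p=np.array(start[:3]); R=toolR(np.radians(start[3]))
    out=[]
    for w in wps:
        tp=np.array(w[:3]); psi0=np.arctan2(R[1,0],R[0,0]); 
        d=(np.radians(w[3])-psi0+np.pi)%(2*np.pi)-np.pi
        if len(w)>5: d+=2*np.pi*w[5]
        n=w[4] if len(w)>4 and w[4] else max(1,int(np.ceil(max(np.linalg.norm(tp-p)/vmax,abs(d)/wmax))))
        p0=p.copy();R0=R.copy()
        for i in range(n):
            q=p0+(tp-p0)*(i+1)/n; Rt=toolR(psi0+d*(i+1)/n)
            sh=np.round(R.T@(q-p),4); rv=np.round(Ro.from_matrix(R.T@Rt).as_rotvec(),3)
            out.append([*rv.tolist(),*sh.tolist(),claw]); p=p+R@sh; R=R@Ro.from_rotvec(rv).as_matrix()
    print(len(out)); print("["+",".join("["+",".join(f"{v:g}" for v in r)+"]" for r in out)+"]")
    print("end",np.round(p,4))
E
python3 - <<'E'
from h import *
rows([(.40,.30,.24,0,None),(.5,-.25,.25,-90)],100)
E
```

```text
at [0.1713 0.6008 0.1902] psi 74.08 F [-1.  -0.2  0.6] w 0.0867 t 0.2
18
[[0,0.001,0.162,-0.0283,0.0378,-0.0062,100],[0,-0,0.161,-0.0219,0.0419,-0.0062,100],[0,-0,0.162,-0.0148,0.0448,-0.0063,100],[-0,-0,0.162,-0.0075,0.0467,-0.0062,100],[-0,-0,0.161,0.0002,0.0472,-0.0062,100],[-0,-0,0.162,0.0078,0.0466,-0.0062,100],[-0,-0,0.161,0.0151,0.0447,-0.0063,100],[-0,-0,0.162,0.0222,0.0417,-0.0062,100],[-0,-0,0.157,0.01,0.055,-0.001,100],[-0,-0,0.157,0.0185,0.0528,-0.001,100],[-0,-0,0.157,0.0265,0.0492,-0.001,100],[-0,-0,0.157,0.0338,0.0445,-0.001,100],[-0,-0,0.157,0.0404,0.0386,-0.001,100],[-0,0,0.157,0.046,0.0318,-0.001,100],[-0,0,0.158,0.0504,0.0243,-0.001,100],[-0,0,0.157,0.0535,0.0161,-0.001,100],[-0,0,0.157,0.0554,0.0074,-0.0011,100],[-0,0,0.157,0.0559,-0.0013,-0.001,100]]
end [ 0.5  -0.25  0.25]
```

arm_command([
  [[0,0,0.162,-0.028,0.038,-0.006,100],[0,0,0.161,-0.022,0.042,-0.006,100],[0,0,0.162,-0.015,0.045,-0.006,100],[0,0,0.162,-0.0075,0.047,-0.006,100],[0,0,0.161,0,0.047,-0.006,100],[0,0,0.162,0.008,0.0465,-0.006,100],[0,0,0.161,0.015,0.0447,-0.006,100],[0,0,0.162,0.022,0.042,-0.006,100],[0,0,0.157,0.01,0.055,-0.001,100],[0,0,0.157,0.0185,0.053,-0.001,100],[0,0,0.157,0.0265,0.049,-0.001,100],[0,0,0.157,0.034,0.0445,-0.001,100],[0,0,0.157,0.04,0.0386,-0.001,100],[0,0,0.157,0.046,0.032,-0.001,100],[0,0,0.158,0.05,0.024,-0.001,100],[0,0,0.157,0.0535,0.016,-0.001,100],[0,0,0.157,0.0554,0.0074,-0.001,100],[0,0,0.157,0.056,-0.001,-0.001,100]],
])

```text
time: 2.45
ee_pos: [0.5001, -0.2514, 0.2489]
eef_rot: [-0.706, 0.709, -0.0, 0.0]
ft_force: [1.0, 1.1, -0.8]
width: 0.0867
```

```bash
python3 - <<'E'
from h import *
p,R,s=here(); print(p,np.degrees(np.arctan2(R[1,0],R[0,0])),s["joint_positions"],s["time"],R[:,2])
snap("wrist","w1")
E
```

```text
[ 0.5000928  -0.25140056  0.24887189] -90.25630183349534 [-0.37720763  0.20169236  0.89113703  1.58542569 -0.15873252  1.42939251
 -1.04893081] 2.45 [ 9.66015318e-04  2.49989370e-04 -9.99999502e-01]
```

View pics/w1.png

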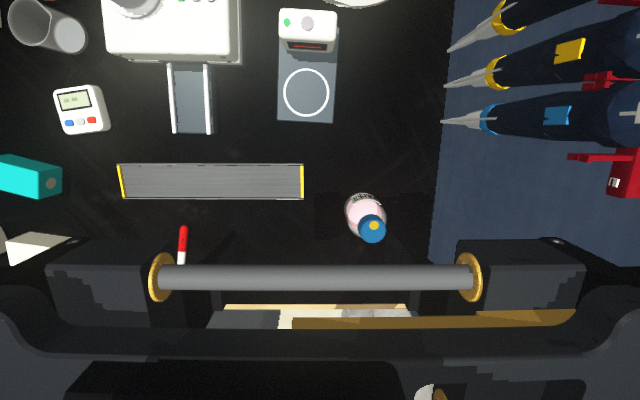

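```bash
python3 - <<'E'
from h import *
crop("w1",90,0,410,250,2.4,"w1a")
crop("w1",320,170,400,260,6,"w1b")
E
```

```text
(no output)
```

View pics/w1a.png

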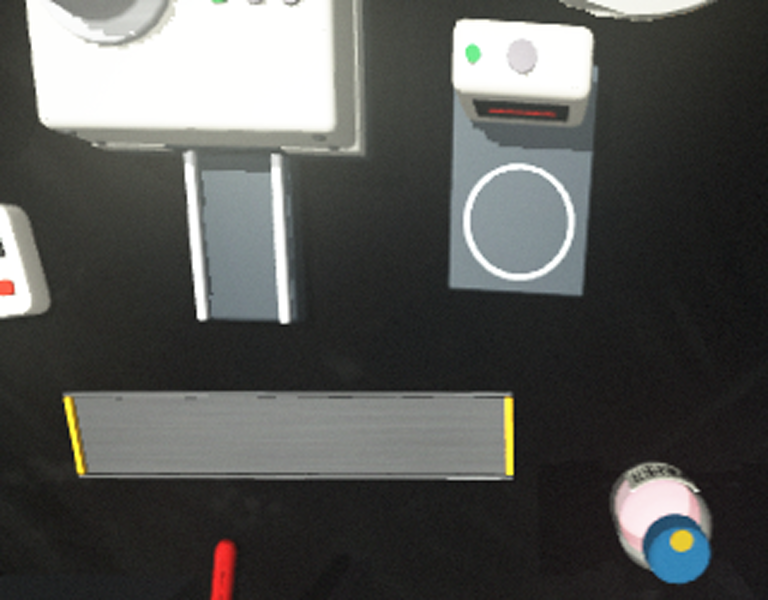

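View pics/w1b.png

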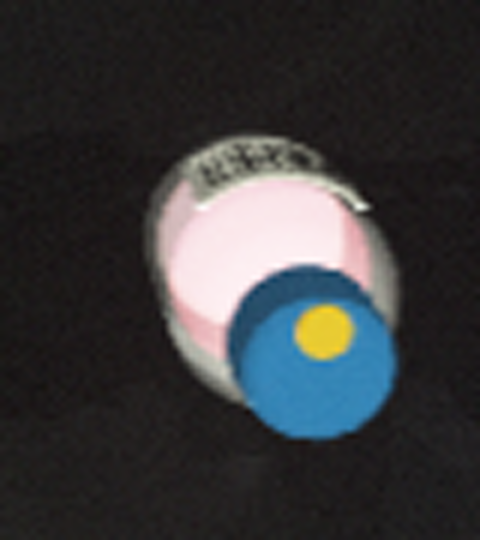

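```bash
python3 - <<'E'
from h import *
c=load("w1")
def P(n,p,z,f=(90,0,2.4)):
    r=onz(c,un(p,*f),z)[:,:2]; print(n,np.round(r,4).tolist()); return r
ang=lambda a,b: np.degrees(np.arctan2(*(b-a)[::-1]))
b=(320,170,6)
a=P("cap,dot",[(315,365),(324,332)],.105,b); print(ang(a[0],a[1]))
r=P("ring",[(519,222)],.004); q=P("rcorn",[(449,288),(582,295)],.004); print("reader yaw",ang(q[1],q[0])-90)
P("window",[(473,100),(572,105)],.06)
t=P("tray",[(64,395),(80,475),(513,396),(514,475)],.009); print("tray",t.mean(0),ang(t[2],t[0])-90,ang(t[3],t[1])-90)
g=P("rails",[(203,320),(192,155),(285,322),(278,155)],.027); print(ang(g[0],g[1]),ang(g[2],g[3]),(g[0]+g[2])/2,(g[1]+g[3])/2)
# ring fit: contour of ring
f=c["frame"]; m=(f.min(2)>150).astype(np.uint8); m2=np.zeros_like(m); m2[64:120,280:333]=m[64:120,280:333]
pts=np.argwhere(m2)[:,::-1].astype(np.float32)
W=onz(c,pts,.004)[:,:2]
A=np.c_[2*W,np.ones(len(W))]; s=np.linalg.lstsq(A,(W**2).sum(1),rcond=None)[0]; print("ringfit",s[:2],np.sqrt(s[2]+s[:2]@s[:2]),len(W))
# cap
hsv=cv2.cvtColor(f,cv2.COLOR_RGB2HSV); mm=((f[...,2]>f[...,0].astype(int)+50)&(f[...,2]>150)).astype(np.uint8)
yy,xx=np.nonzero(mm[200:260,340:400]); print("cap px",xx.mean()+340,yy.mean()+200)
y2,x2=np.nonzero(((f[...,0]>150)&(f[...,2]<100))[200:260,340:400]); print("dot",x2.mean()+340,y2.mean()+200,len(x2))
d=P("dot",[(x2.mean()+340,y2.mean()+200)],.105,(0,0,1))
E
```

```text
cap,dot [[0.4405, -0.3249], [0.448, -0.3264]]
-11.490238592783404
ring [[0.616, -0.2396]]
rcorn [[0.5776, -0.1956], [0.5729, -0.2782]]
reader yaw -3.226315693751758
window [[0.6699, -0.2185], [0.6673, -0.2689]]
tray [[0.5139, 0.0578], [0.46, 0.0573], [0.5108, -0.2345], [0.4585, -0.2344]]
tray [ 0.48576839 -0.08842844] -0.6124555703068211 -0.2989573609575302
rails [[0.5606, -0.0497], [0.6522, -0.0552], [0.5588, -0.0994], [0.6512, -0.1045]]
-3.3959198725064574 -3.160983248673412 [ 0.55972257 -0.07457111] [ 0.65167275 -0.07983744]
ringfit [ 0.61577468 -0.23918961] 0.031831893539830805 464
cap px 372.34133333333335 232.05866666666668
dot 373.741935483871 224.74193548387098 62
dot [[0.4482, -0.3266]]
```

```bash
python3 - <<'E'
from h import *
c=load("w1"); s=load("s1")
for z in(0,.05,.1,.2,.3,.35):
    p=onz(c,[[360,6]],z); o=onz(s,[[258,295],[250,328],[245,372]],z)
    print(z,p[0,:2].round(3),proj(s,p).round(0),"orange/hub/disc",o[:,:2].round(3).tolist(), proj(c,o[:1]).round(0))
print(onz(c,[[445,120],[430,250],[450,0]],.15).round(3),onz(c,[[430,250]],0).round(3))
snap("scene","sc1")
E
```

```text
0 [ 0.729 -0.315] [[245. 334.]] orange/hub/disc [[0.66, -0.227], [0.723, -0.296], [0.809, -0.37]] [[297.  60.]]
0.05 [ 0.712 -0.308] [[241. 323.]] orange/hub/disc [[0.677, -0.232], [0.737, -0.298], [0.82, -0.369]] [[298.  37.]]
0.1 [ 0.694 -0.301] [[237. 310.]] orange/hub/disc [[0.694, -0.236], [0.751, -0.3], [0.831, -0.368]] [[299.   7.]]
0.2 [ 0.66  -0.287] [[228. 284.]] orange/hub/disc [[0.727, -0.246], [0.78, -0.304], [0.852, -0.366]] [[305. -99.]]
0.3 [ 0.625 -0.273] [[217. 253.]] orange/hub/disc [[0.761, -0.255], [0.809, -0.307], [0.874, -0.363]] [[ 320. -348.]]
0.35 [ 0.608 -0.266] [[211. 236.]] orange/hub/disc [[0.778, -0.26], [0.823, -0.309], [0.884, -0.362]] [[ 284. 1240.]]
[[ 0.576 -0.383  0.15 ]
 [ 0.434 -0.383  0.15 ]
 [ 0.683 -0.376  0.15 ]] [[ 0.362 -0.449  0.   ]]
```

View pics/sc1.png

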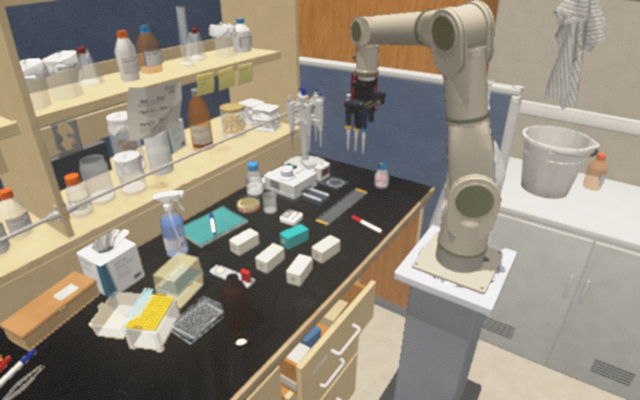

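```bash
python3 - <<'E'
from h import *
c=load("w1"); s=load("s1")
def tri(a,b):
    def f(X): return np.r_[(proj(c,X)-a).ravel(),(proj(s,X)-b).ravel()]
    r=least_squares(f,[.6,-.4,.2]); return r.x.round(3),round(r.cost,1)
for a in[(443,52),(443,86),(441,122)]:
    print(a,tri(a,(195.5,323.7)))
crop("s1",120,220,290,400,3.3,"s1c"); crop("sc1",280,60,440,220,3.7,"sc1c")
E
```

```text
(443, 52) (array([ 0.653, -0.402,  0.083]), np.float64(0.1))
(443, 86) (array([ 0.624, -0.42 ,  0.04 ]), np.float64(33.1))
(441, 122) (array([ 0.583, -0.44 , -0.019]), np.float64(164.6))
```

View pics/s1c.png

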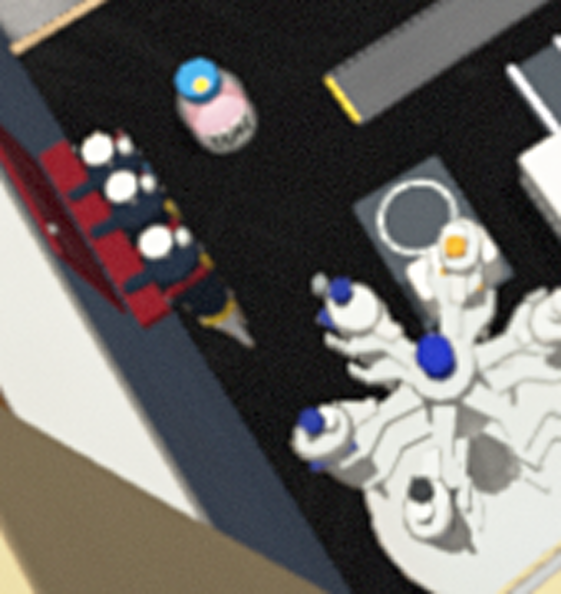

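View pics/sc1c.png

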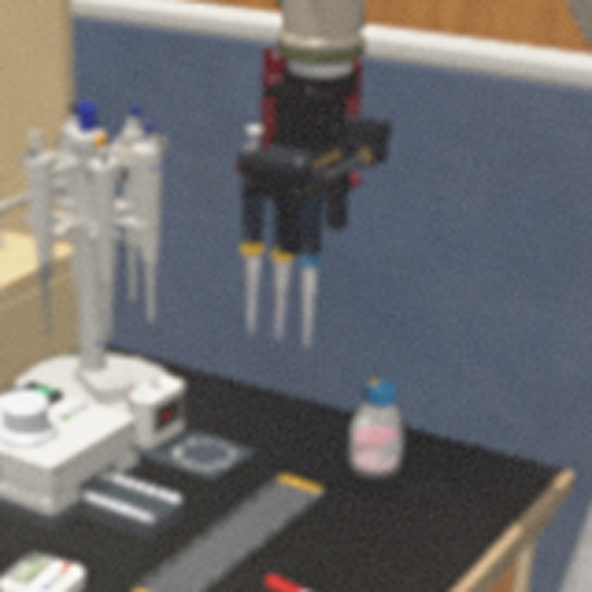

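```bash
python3 - <<'E'
from h import *
s=load("s1")
print(onz(s,un([(240,405),(300,515),(20,65)],120,220,3.3),0).round(3))
rows([(.442,-.324,.24,90)],100)
E
```

```text
[[ 0.66  -0.44   0.   ]
 [ 0.762 -0.446  0.   ]
 [ 0.271 -0.446  0.   ]]
at [ 0.4985 -0.256   0.2482] psi -90.68 F [-0.5  0.1  0. ] w 0.0869 t 2.55
18
[[0.001,-0.004,0.174,0.0038,0.0031,0.0005,100],[0,-0,0.174,0.0043,0.0024,0.0004,100],[0,-0,0.174,0.0046,0.0016,0.0005,100],[0,-0,0.173,0.0049,0.0008,0.0004,100],[0,-0,0.174,0.0049,-0.0001,0.0005,100],[0,-0,0.174,0.0048,-0.0009,0.0005,100],[0,-0,0.174,0.0046,-0.0018,0.0004,100],[0,-0,0.174,0.0042,-0.0025,0.0005,100],[0,-0,0.174,0.0038,-0.0032,0.0004,100],[0,-0,0.174,0.0031,-0.0038,0.0005,100],[-0,-0,0.174,0.0024,-0.0043,0.0004,100],[-0,-0,0.173,0.0017,-0.0046,0.0005,100],[-0,-0,0.174,0.0008,-0.0048,0.0005,100],[-0,-0,0.174,-0.0001,-0.0049,0.0004,100],[-0,-0,0.174,-0.0009,-0.0049,0.0005,100],[-0,-0,0.174,-0.0017,-0.0046,0.0004,100],[-0,-0,0.174,-0.0025,-0.0042,0.0005,100],[-0,-0,0.174,-0.0031,-0.0038,0.0004,100]]
end [ 0.442 -0.324  0.24 ]
```

```bash
python3 - <<'E'
from h import *
rows([(.442,-.324,.22,80)],100,start=(.5,-.25,.249,-90))
E
```

```text
17
[[0,0,-0.175,0.0044,0.0034,0.0017,100],[0,0,-0.174,0.0036,0.0041,0.0017,100],[0,0,-0.175,0.003,0.0047,0.0017,100],[0,0,-0.174,0.002,0.0051,0.0017,100],[0,0,-0.175,0.0012,0.0055,0.0017,100],[0,0,-0.174,0.0001,0.0055,0.0017,100],[0,0,-0.175,-0.0007,0.0055,0.0017,100],[0,0,-0.174,-0.0017,0.0052,0.0017,100],[0,0,-0.175,-0.0026,0.0049,0.0018,100],[0,0,-0.174,-0.0035,0.0043,0.0017,100],[0,0,-0.175,-0.0041,0.0037,0.0017,100],[0,0,-0.174,-0.0047,0.003,0.0017,100],[0,0,-0.175,-0.0051,0.002,0.0017,100],[0,0,-0.174,-0.0054,0.0012,0.0017,100],[0,0,-0.175,-0.0055,0.0002,0.0017,100],[0,0,-0.175,-0.0055,-0.0008,0.0017,100],[0,0,-0.174,-0.0053,-0.0018,0.0017,100]]
end [ 0.4419 -0.324   0.22  ]
```

arm_command([
  [[0,0,-0.175,0.0044,0.0034,0.0017,100],[0,0,-0.174,0.0036,0.0041,0.0017,100],[0,0,-0.175,0.003,0.0047,0.0017,100],[0,0,-0.174,0.002,0.0051,0.0017,100],[0,0,-0.175,0.0012,0.0055,0.0017,100],[0,0,-0.174,0,0.0055,0.0017,100],[0,0,-0.175,-0.0007,0.0055,0.0017,100],[0,0,-0.174,-0.0017,0.0052,0.0017,100],[0,0,-0.175,-0.0026,0.0049,0.0018,100],[0,0,-0.174,-0.0035,0.0043,0.0017,100],[0,0,-0.175,-0.0041,0.0037,0.0017,100],[0,0,-0.174,-0.0047,0.003,0.0017,100],[0,0,-0.175,-0.0051,0.002,0.0017,100],[0,0,-0.174,-0.0054,0.0012,0.0017,100],[0,0,-0.175,-0.0055,0,0.0017,100],[0,0,-0.175,-0.0055,-0.0008,0.0017,100],[0,0,-0.174,-0.0053,-0.0018,0.0017,100],[0,0,0,0,0,0,100],[0,0,0,0,0,0,100]],
])

```text
time: 4.92
ee_pos: [0.4418, -0.3232, 0.2196]
eef_rot: [0.767, 0.641, 0.0, -0.0]
ft_force: [-0.1, -0.1, 0.4]
width: 0.087
```

```bash
python3 - <<'E'
from h import *
c=snap("wrist","w2"); p,R,s=here(); print(p,np.degrees(np.arctan2(R[1,0],R[0,0])),s["joint_positions"].round(2),R[:,2].round(4),s["ft_force"],s["time"])
print(proj(c,[[.442,-.324,.105]]))
E
```

```text
[ 0.44182067 -0.32324295  0.21964159] 79.83597072365333 [-0.01  0.15  0.63  1.65 -0.09  1.36  2.02] [ 1.e-04  2.e-04 -1.e+00] [-0.24047572 -0.83696463  0.13706186] 4.975
[[315.0313937  191.86181661]]
```

View pics/w2.png

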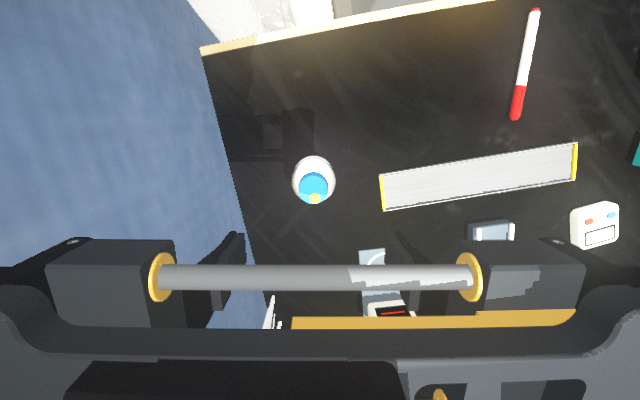

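```bash
python3 - <<'E'
from h import *
c=load("w2")
f=c["frame"].astype(int); sub=f[150:215,285:345]
blue=((sub[...,2]>sub[...,0]+60)&(sub[...,2]>170)); yel=(sub[...,0]>sub[...,2]+60)
y,x=np.nonzero(blue|yel); print(len(x),x.mean()+285,y.mean()+150)
y2,x2=np.nonzero(yel); print(len(x2))
a=onz(c,[[x.mean()+285,y.mean()+150],[x2.mean()+285,y2.mean()+150]],.105)
print(a, np.degrees(np.arctan2(*(a[1]-a[0])[1::-1])))
crop("w2",275,140,355,220,7,"w2c")
E
```

```text
714 312.74789915966386 187.26330532212884
70
[[ 0.43635281 -0.32557002  0.105     ]
 [ 0.44862009 -0.3262923   0.105     ]] -3.369607880574867
```

View pics/w2c.png

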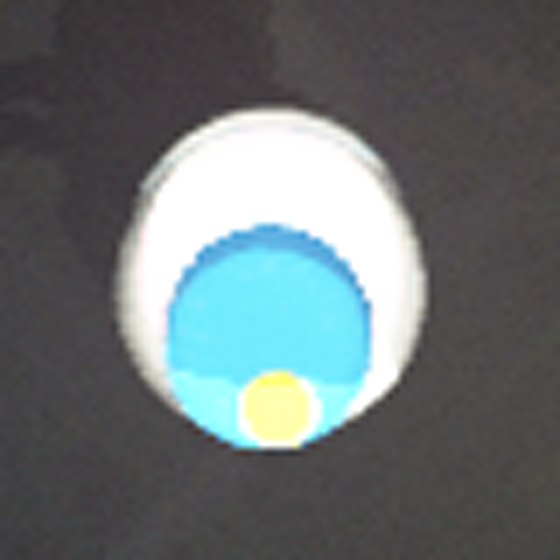

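```bash
python3 - <<'E'
from h import *
c=load("w2")
a=onz(c,un([(270,348),(278,408),(168,345),(372,345)],275,140,7),.105); print(a.round(4),np.degrees(np.arctan2(*(a[1]-a[0])[1::-1])))
E
```

```text
[[ 0.4387 -0.3256  0.105 ]
 [ 0.4487 -0.3261  0.105 ]
 [ 0.4353 -0.3415  0.105 ]
 [ 0.4411 -0.3094  0.105 ]] -2.91888573781126
```

```bash
python3 - <<'E'
from h import *
crop("s1",165,230,210,275,13,"s1d")
c=load("s1")
ctr=np.array([.440,-.3255])
# project label arc at several yaw, z=.033 ; silhouettes
for t in(-15,-10,-5,0,5):
    a=np.radians(t); X=np.r_[ctr+.028*np.array([np.cos(a),np.sin(a)]),.033]; p=proj(c,X)[0]; print(t,p.round(2),((p-[165,230]+.5)*13-.5).round(0))
E
```

```text
-15 [187.79 261.62] [302. 417.]
-10 [188.61 261.28] [313. 413.]
-5 [189.4  260.88] [323. 407.]
0 [190.16 260.41] [333. 401.]
5 [190.88 259.9 ] [342. 395.]
```

View pics/s1d.png

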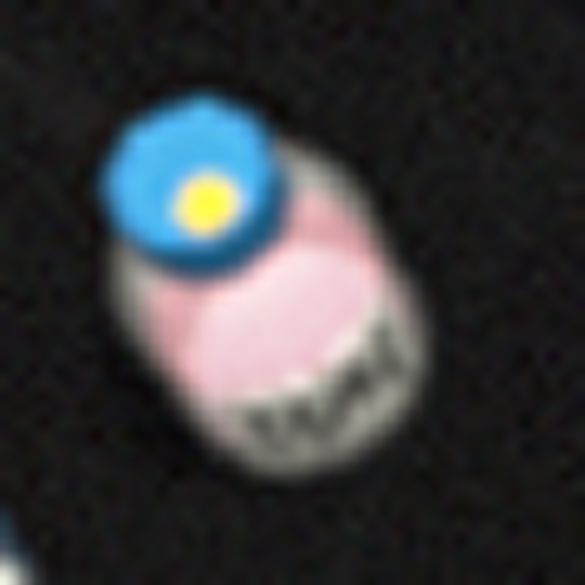

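arm_command([
  [[0,0,0,-0.002,-0.002,0.045,100],[0,0,0,0,0,0.045,100],[0,0,0,0,0,0.035,100],[0,0,0,0,0,0.0155,100],[0,0,0,0,0,0,60],[0,0,0,0,0,0,20],[0,0,0,0,0,0,20],[0,0,0,0,0,0,20],[0,0,0,0,0,0,20],[0,0,0,0,0,0,20]],
], newtons=35)

```text
time: 6.22
ee_pos: [0.4393, -0.3253, 0.0792]
eef_rot: [0.766, 0.643, 0.0, 0.0]
ft_force: [0.0, -1.0, 0.6]
width: 0.0351
```

```bash
python3 - <<'E'
from h import *
rows([(.4393,-.3253,.13,80,2),(.48,-.25,.13,81.5),(.6150,-.239,.125,81.5),(.6150,-.239,.093,81.5,2)],20)
E
```

```text
at [ 0.4393 -0.3253  0.0792] psi 79.99 F [ 0.  -1.   0.6] w 0.0351 t 6.22
9
[[0,-0,-0,-0,0,-0.0254,20],[0,-0,-0,-0,0,-0.0254,20],[0,-0,-0.013,0.0406,0.0135,0,20],[0,-0,-0.013,0.0404,0.014,0,20],[0,-0,-0,0.0103,0.044,0.0017,20],[0,-0,-0,0.0103,0.0439,0.0017,20],[0,-0,-0,0.0103,0.044,0.0016,20],[0,-0,-0,0,0,0.016,20],[0,-0,-0,0,0,0.016,20]]
end [ 0.615 -0.239  0.093]
```

arm_command([
  [[0,0,0,0,0,-0.025,20],[0,0,0,0,0,-0.025,20],[0,0,-0.013,0.0406,0.0135,0,20],[0,0,-0.013,0.0404,0.014,0,20],[0,0,0,0.0103,0.044,0.0017,20],[0,0,0,0.0103,0.044,0.0017,20],[0,0,0,0.0103,0.044,0.0016,20],[0,0,0,0,0,0.016,20],[0,0,0,0,0,0.016,20],[0,0,0,0,0,0,20],[0,0,0,0,0,0,20]],
])

```text
time: 7.6
ee_pos: [0.6146, -0.2395, 0.0928]
eef_rot: [0.758, 0.652, 0.0, 0.0]
ft_force: [0.6, -0.2, 0.2]
width: 0.0173
```

```bash
python3 - <<'E'
from h import *
p,R,s=here(); print(p,np.degrees(np.arctan2(R[1,0],R[0,0])),s["width"],s["ft_force"],s["time"])
snap("side","s2"); crop("s2",200,230,290,320,6.6,"s2c")
snap("scene","sc2"); crop("sc2",300,150,400,220,6,"sc2c")
E
```

```text
[ 0.61462271 -0.23946102  0.09276302] 81.42732499826447 0.0173097164219997 [ 0.56592946 -0.17699575  0.19737881] 7.6
```

View pics/s2c.png

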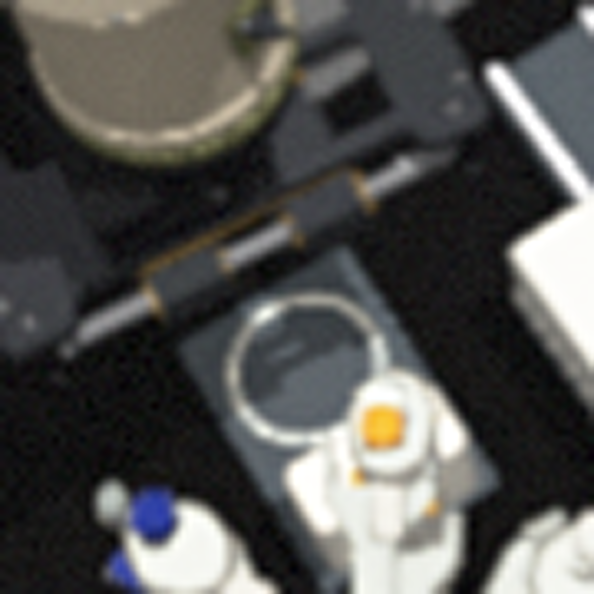

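View pics/sc2c.png

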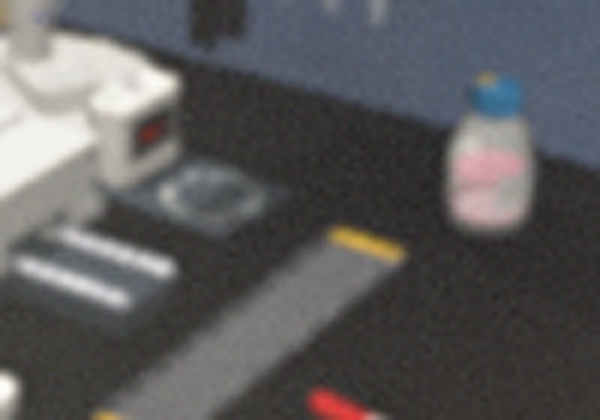

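```bash
python3 - <<'E'
from h import *
rows([(.56,-.25,.15,81),(.440,-.305,.22,80)],100)
E
```

```text
at [ 0.6151 -0.2394  0.0931] psi 81.45 F [ 0.1  0.1 -0.5] w 0.0172 t 7.7
5
[[0.001,-0,0.004,-0.0094,-0.0264,-0.0285,100],[0,-0,0.004,-0.0094,-0.0264,-0.0285,100],[0,-0,0.006,-0.0244,-0.0366,-0.0233,100],[0,-0,0.006,-0.0246,-0.0365,-0.0234,100],[0,-0,0.005,-0.0248,-0.0364,-0.0233,100]]
end [ 0.44  -0.305  0.22 ]
```

arm_command([
  [[0,0,0.004,-0.0094,-0.0264,-0.0285,100],[0,0,0.004,-0.0094,-0.0264,-0.0285,100],[0,0,0.006,-0.0244,-0.0366,-0.0233,100],[0,0,0.006,-0.0246,-0.0365,-0.0234,100],[0,0,0.005,-0.0248,-0.0364,-0.0233,100],[0,0,0,0,0,0,100],[0,0,0,0,0,0,100]],
])

```text
time: 8.57
ee_pos: [0.4405, -0.3043, 0.2194]
eef_rot: [0.766, 0.643, 0.001, 0.0]
ft_force: [-0.8, 0.7, -0.4]
width: 0.0794
```

```bash
python3 - <<'E'
from h import *
p,R,s=here(); print(p,np.degrees(np.arctan2(R[1,0],R[0,0])),s["width"],s["ft_force"],s["time"])
snap("wrist","w3"); crop("w3",275,140,375,220,7,"w3c"); print(proj(load("w3"),[.44,-.3255,.105]))
snap("side","s3"); crop("s3",165,230,210,275,13,"s3d")
E
```

```text
[ 0.44052363 -0.30431581  0.2194031 ] 80.06809060722355 0.07938386665406076 [-0.81477852  0.69559746 -0.39547796] 8.575
[[296.95653146 194.21684346]]
```

View pics/w3c.png

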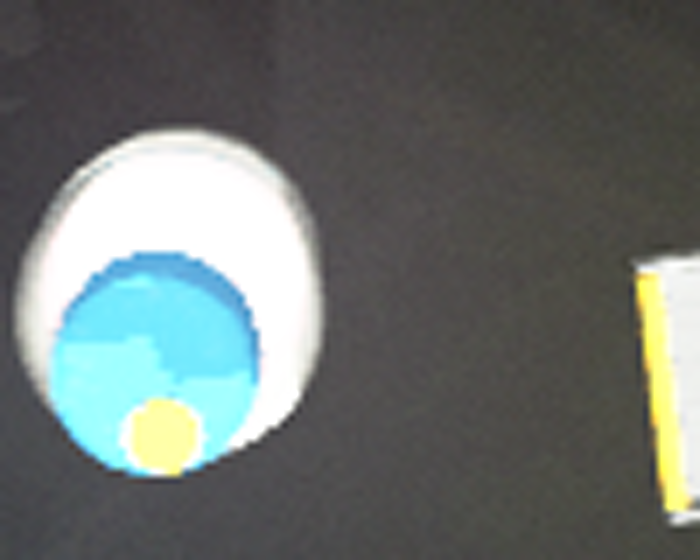

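View pics/s3d.png

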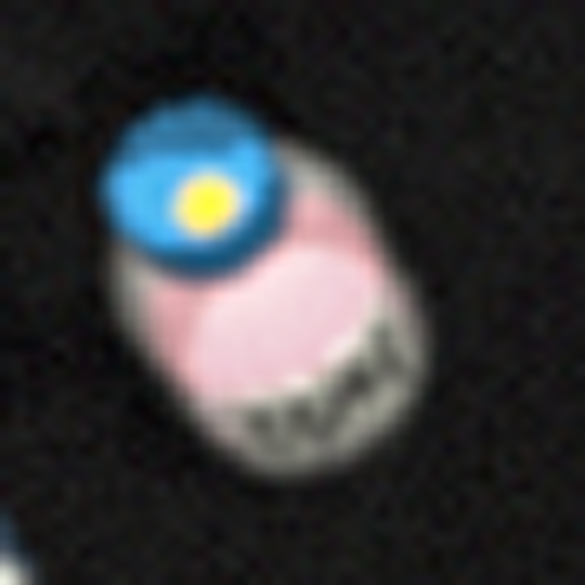

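```bash
python3 - <<'E'
from h import *
c=load("w3")
a=onz(c,un([(154,375),(161,436)],275,140,7),.105); print(a.round(4),np.degrees(np.arctan2(*(a[1]-a[0])[1::-1])))
rows([(.440,-.325,.17,80),(.440,-.325,.12,80),(.440,-.325,.0785,80)],100)
E
```

```text
[[ 0.4387 -0.3257  0.105 ]
 [ 0.4489 -0.3265  0.105 ]] -4.603759905917408
at [ 0.4407 -0.3038  0.2186] psi 80.14 F [ 0.6 -0.4 -0.9] w 0.0843 t 8.68
3
[[-0.001,-0,0.002,-0.021,0.0029,0.0486,100],[0,-0,0,0,0,0.05,100],[0,-0,0,-0,0,0.0415,100]]
end [ 0.44   -0.325   0.0785]
```

Label yaw about −4.6°, against the reader's −3.2°. I'll re-grasp firmly with a lower jaw target.

arm_command([
  [[0,0,0,-0.021,0.003,0.0486,100],[0,0,0,0,0,0.05,100],[0,0,0,0,0,0.031,100],[0,0,0,0,0,0.0105,100],[0,0,0,0,0,0,40],[0,0,0,0,0,0,10],[0,0,0,0,0,0,10],[0,0,0,0,0,0,10],[0,0,0,0,0,0,10],[0,0,0,0,0,0,10],[0,0,0,0,0,-0.008,10],[0,0,0,0,0,-0.008,10],[0,0,0,0,0,0,10]],
], newtons=45)

```text
time: 10.3
ee_pos: [0.4399, -0.3263, 0.096]
eef_rot: [0.766, 0.643, 0.0, 0.001]
ft_force: [-0.3, 0.1, -1.2]
width: 0.0108
```

```bash
python3 - <<'E'
from h import *
p,R,s=here(); print(p,R[:,2],s["width"],s["ft_force"])
snap("side","s4"); crop("s4",150,220,220,280,8,"s4d")
snap("scene","sc4"); crop("sc4",340,140,420,210,7,"sc4c")
E
```

```text
[ 0.43985888 -0.32631957  0.09597938] [ 1.52978691e-03 -5.15875911e-04 -9.99998697e-01] 0.010828680309936228 [-0.27602118  0.07035441 -1.2127905 ]
```

View pics/s4d.png

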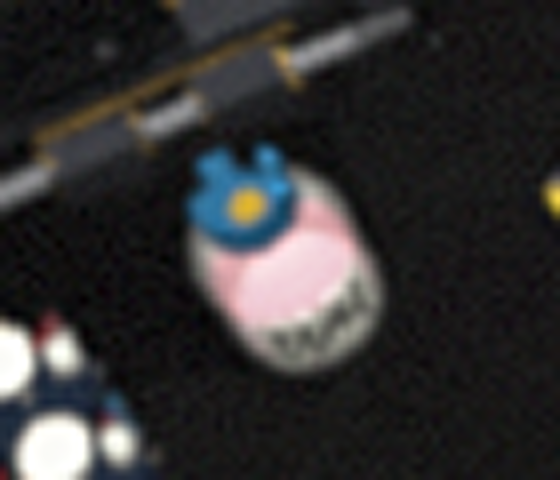

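View pics/sc4c.png

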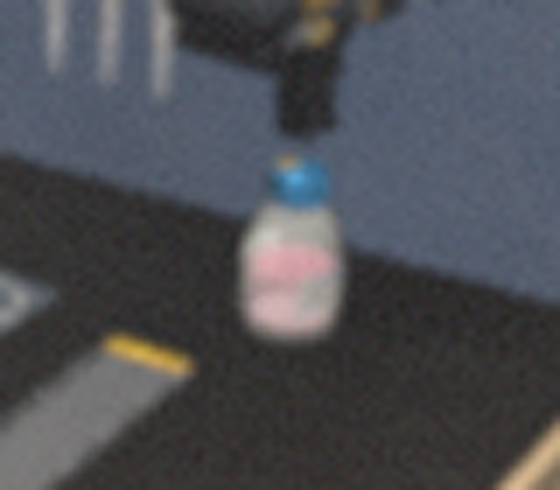

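```bash
python3 - <<'E'
from h import *
c=load("sc4"); 
for z in(.105,.09,.096,.067,.0): print(z,((proj(c,[.44,-.326,z])[0]-[340,140]+.5)*7).round(0))
E
```

```text
0.105 [301. 166.]
0.09 [299. 189.]
0.096 [300. 180.]
0.067 [296. 224.]
0.0 [289. 323.]
```

```bash
python3 - <<'E'
from bench import tips_ahead
import bench
print(tips_ahead, tips_ahead() if callable(tips_ahead) else "")
from h import *
crop("sc4",330,80,430,170,6,"sc4e")
E
```

```text
0.008
```

View pics/sc4e.png

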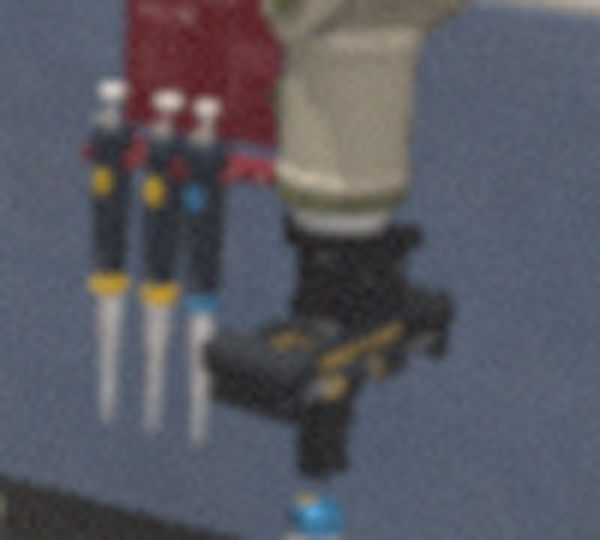

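```bash
python3 - <<'E'
from h import *
c=load("sc1")
for z in(.249,.241,.26,.27,.31): print(z,[((proj(c,[.5,-.25+d,z])[0]-[280,60]+.5)*3.7).round(0).tolist() for d in(-.05,0,.05)])
s=load("s4")
for z in(.088,.1,.124,.14): print(z,[((proj(s,[.44,-.326+d,z])[0]-[150,220]+.5)*8).round(0).tolist() for d in(-.02,0,.02)])
E
python3 -c "
import sys;sys.path.insert(0,'.')
import os;os.chdir('.')
from h import *
crop('sc1',330,80,410,160,7,'sc1e')"
```

```text
0.249 [[329.0, 258.0], [306.0, 272.0], [283.0, 286.0]]
0.241 [[328.0, 265.0], [306.0, 279.0], [283.0, 293.0]]
0.26 [[329.0, 248.0], [307.0, 262.0], [283.0, 276.0]]
0.27 [[330.0, 240.0], [307.0, 253.0], [284.0, 267.0]]
0.31 [[332.0, 204.0], [309.0, 216.0], [285.0, 230.0]]
0.088 [[194.0, 240.0], [245.0, 208.0], [295.0, 175.0]]
0.1 [[184.0, 226.0], [235.0, 193.0], [286.0, 161.0]]
0.124 [[164.0, 197.0], [216.0, 164.0], [268.0, 131.0]]
0.14 [[151.0, 177.0], [203.0, 143.0], [256.0, 110.0]]
```

View pics/sc1e.png

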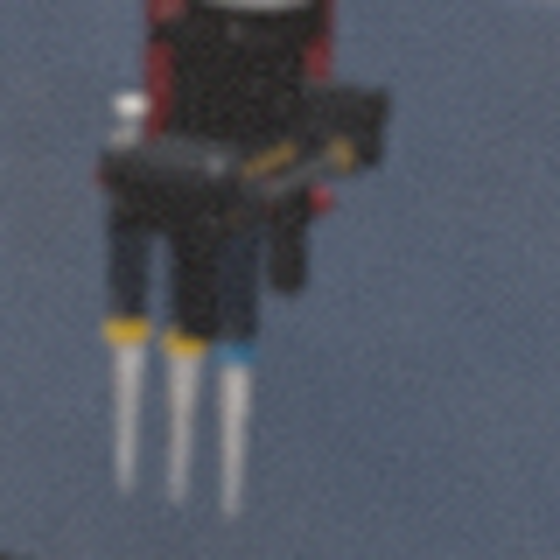

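arm_command([
  [[0,0,0,0.001,0,0,80],[0,0,0,0,0,0,80],[0,0,0,0,0,0,80],[0,0,0,0,0,0,80],[0,0,0,0,0,0,80],[0,0,0,0,0,0,80],[0,0,0,0,0,0,80],[0,0,0,0,0,0,80],[0,0,0,0,0,0.02,80],[0,0,0,0,0,0.02,80],[0,0,0,0,0,0,80]],
])

```text
time: 11.78
ee_pos: [0.4386, -0.3245, 0.0539]
eef_rot: [0.766, 0.643, -0.001, -0.001]
ft_force: [-1.2, 0.1, -0.4]
width: 0.0696
```

```bash
python3 - <<'E'
from h import *
p,R,s=here(); print(p,s["width"],s["ft_force"])
snap("scene","sc5"); crop("sc5",330,80,430,210,4.6,"sc5e")
snap("wrist","w5"); 
a=cv2.imread("pics/w5.png"); cv2.imwrite("pics/w5b.png",np.clip(a.astype(float)*2.5,0,255))
E
```

```text
[ 0.43857774 -0.3244614   0.05391993] 0.06963659327598759 [-1.23797089  0.08475072 -0.38071668][ WARN:0@2.224] global loadsave.cpp:1063 imwrite_ Unsupported depth image for selected encoder is fallbacked to CV_8U.
```

View pics/sc5e.png

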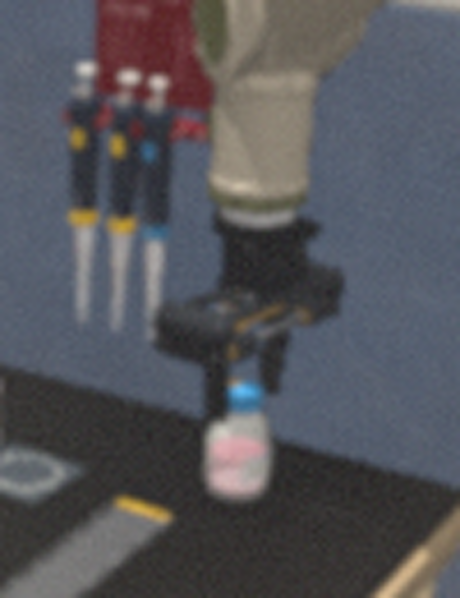

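View pics/w5b.png

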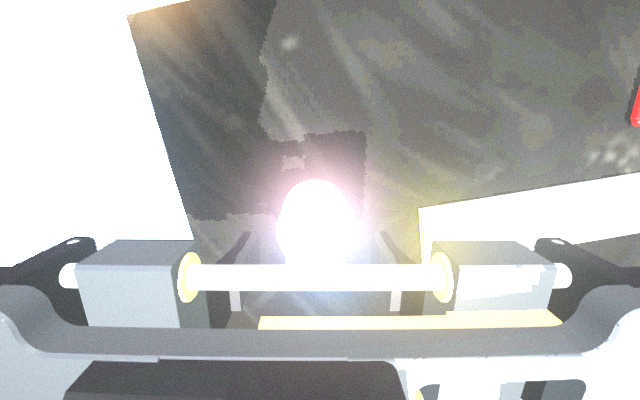

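arm_command([
  [[0,0,0,0,0.0015,0.012,80],[0,0,0,0,0,0,20],[0,0,0,0,0,0,10],[0,0,0,0,0,0,10],[0,0,0,0,0,0,10],[0,0,0,0,0,0,10],[0,0,0,0,0,0,10],[0,0,0,0,0,0,10],[0,0,0,0,0,0,10],[0,0,0,0,0,0,10],[0,0,0,0,0,0,10]],
])

```text
time: 13.25
ee_pos: [0.4411, -0.3253, 0.0431]
eef_rot: [0.766, 0.643, 0.0, 0.0]
ft_force: [0.1, -0.2, 3.6]
width: 0.0337
```

arm_command([
  [[0,0,0,0,0,0,10],[0,0,0,0,0,-0.01,10],[0,0,0,0,0,-0.02,10],[0,0,0,0,0,-0.02,10],[0,0,0,0,0,0,10]],
])

```text
time: 13.88
ee_pos: [0.4417, -0.3257, 0.0943]
eef_rot: [0.766, 0.643, 0.001, 0.001]
ft_force: [-0.1, 1.1, -2.2]
width: 0.0337
```

```bash
python3 - <<'E'
from h import *
p,R,s=here(); print(p,s["width"],s["ft_force"],s["time"])
snap("scene","sc6"); crop("sc6",330,80,430,210,4.6,"sc6e")
E
```

```text
[ 0.44166416 -0.32569669  0.09429562] 0.033718293892828724 [-0.0744241   1.13177207 -2.16130283] 13.875
```

View pics/sc6e.png

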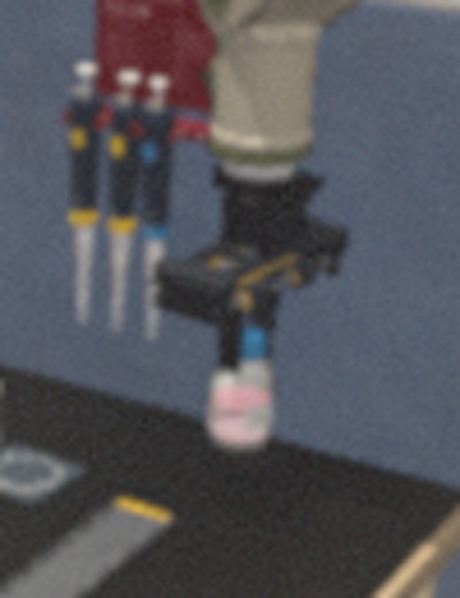

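```bash
python3 - <<'E'
from h import *
rows([(.48,-.25,.097,81.5),(.6160,-.2395,.093,81.5),(.6160,-.2395,.065,81.5,2)],10,start=(.4417,-.3255,.0943,80))
E
```

```text
7
[[0,0,-0.013,0.0405,0.0123,-0.0014,10],[0,0,-0.013,0.0403,0.0128,-0.0013,10],[0,0,-0,0.0102,0.0443,0.0013,10],[0,0,-0,0.0102,0.0444,0.0014,10],[0,0,-0,0.0102,0.0443,0.0013,10],[0,0,-0,-0,-0,0.014,10],[0,0,-0,-0,-0,0.014,10]]
end [ 0.616  -0.2395  0.065 ]
```

arm_command([
  [[0,0,-0.013,0.0405,0.0123,-0.0014,10],[0,0,-0.013,0.0403,0.0128,-0.0013,10],[0,0,0,0.0102,0.0443,0.0013,10],[0,0,0,0.0102,0.0444,0.0014,10],[0,0,0,0.0102,0.0443,0.0013,10],[0,0,0,0,0,0.014,10],[0,0,0,0,0,0.01,10],[0,0,0,0,0,0,10],[0,0,0,0,0,0,10]],
])

```text
time: 15.05
ee_pos: [0.6148, -0.2395, 0.0682]
eef_rot: [0.758, 0.653, 0.0, 0.0]
ft_force: [-0.2, -0.4, -1.2]
width: 0.034
```

```bash
python3 - <<'E'
from h import *
p,R,s=here(); print(p,np.degrees(np.arctan2(R[1,0],R[0,0])),s["width"],s["ft_force"],s["time"])
snap("scene","sc7"); crop("sc7",290,130,390,220,6,"sc7e")
snap("side","s7"); crop("s7",210,230,290,310,7,"s7e")
c=load("s7")
for n,X in dict(ring=[.6158,-.2392,.004]).items(): print(n,((proj(c,X)[0]-[210,230]+.5)*7).round(0))
c=load("sc7"); print(((proj(c,[[.6158,-.2392,.004],[.616,-.2395,.02]])-[290,130]+.5)*6).round(0))
E
```

```text
[ 0.6147891  -0.23949537  0.06821256] 81.47990376603546 0.0340278005475318 [-0.18027057 -0.35267265 -1.18817829] 15.05
ring [252. 390.]
[[273. 316.]
 [273. 295.]]
```

View pics/sc7e.png

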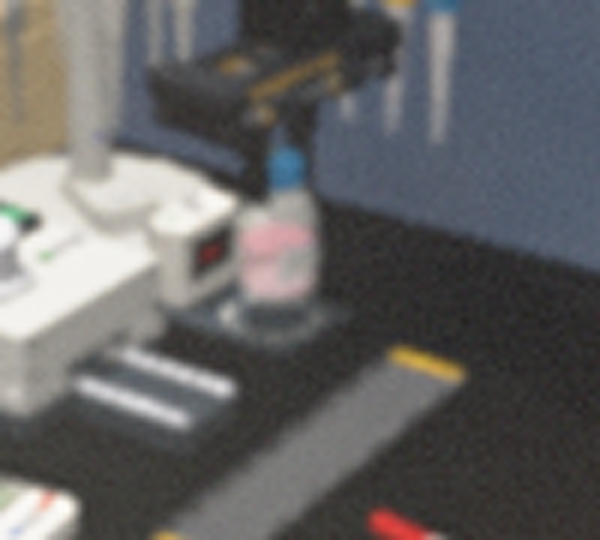

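View pics/s7e.png

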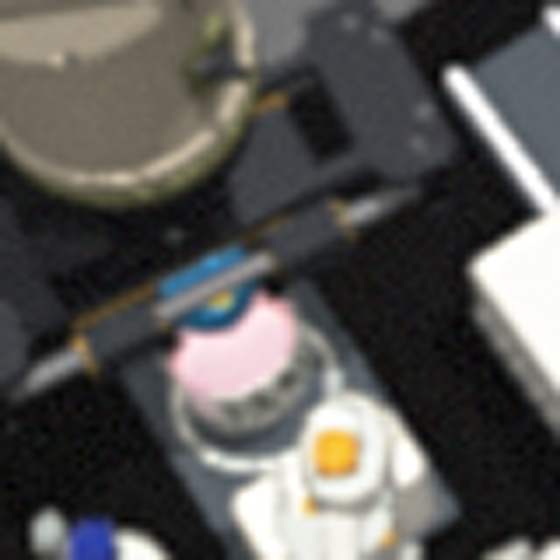

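arm_command([
  [[0,0,0,0,0.001,0.01,10],[0,0,0,0,0,0.006,10],[0,0,0,0,0,0.003,10],[0,0,0,0,0,0.0025,10],[0,0,0,0,0,0,10],[0,0,0,0,0,0,10]],
])

```text
time: 15.9
ee_pos: [0.6165, -0.2393, 0.0473]
eef_rot: [0.757, 0.653, 0.0, 0.0]
ft_force: [-2.8, 1.1, 7.9]
width: 0.0337
```

arm_command([
  [[0,0,0,0,0,-0.0005,45],[0,0,0,0,0,0,75],[0,0,0,0,0,0,75],[0,0,0,0,0,0,75],[0,0,0,0,0,0,75],[0,0,0,0,0,-0.03,75],[0,0,0,0,0,-0.045,75],[0,0,0,0,-0.04,-0.04,75],[0,0,0,0,-0.05,-0.03,100],[0,0,0,0,-0.02,-0.0,100],[0,0,0,0,0,0,100]],
])

```text
time: 17.27
ee_pos: [0.5069, -0.223, 0.1924]
eef_rot: [0.758, 0.653, 0.001, 0.0]
ft_force: [1.1, -0.5, 0.2]
width: 0.084
```

```bash
python3 - <<'E'
from h import *
p,R,s=here(); print(p,np.degrees(np.arctan2(R[1,0],R[0,0])),s["width"],s["ft_force"],s["time"])
snap("side","s8"); crop("s8",210,230,290,310,7,"s8e")
snap("scene","sc8"); crop("sc8",290,130,390,220,6,"sc8e")
E
```

```text
[ 0.50685659 -0.22304539  0.19244847] 81.49891118122707 0.0839903013530435 [ 1.13482404 -0.49487723  0.16445715] 17.275
```

View pics/s8e.png

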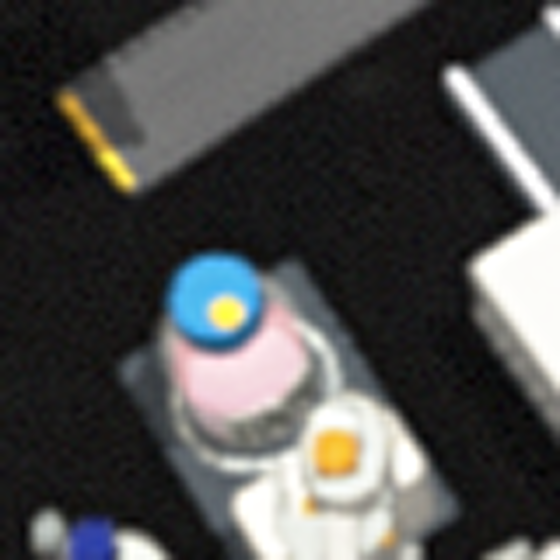

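View pics/sc8e.png

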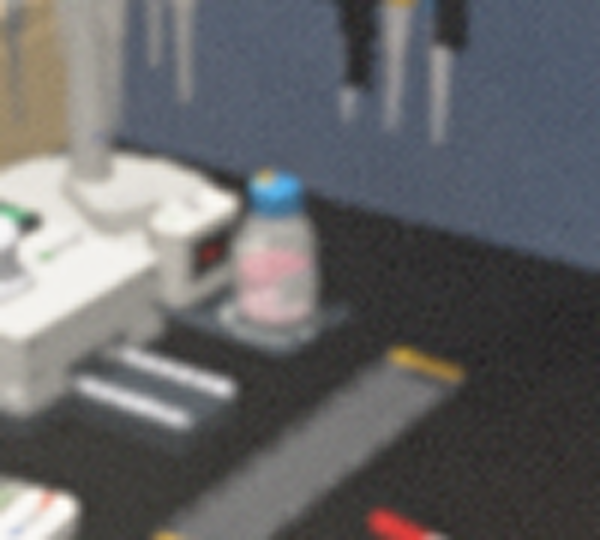

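```bash
python3 - <<'E'
from h import *
c=load("s8")
q=un([(216,298),(225,313)],210,230,7)
a=onz(c,q,.109); print(a.round(4),np.degrees(np.arctan2(*(a[1]-a[0])[1::-1])))
c1=load("s1"); b=onz(c1,un([(192,170),(207,206)],165,230,13),.105); print("orig side meas",b.round(4),np.degrees(np.arctan2(*(b[1]-b[0])[1::-1])))
rows([(.42,.35,.22,90)],100)
E
```

```text
[[ 0.6172 -0.2385  0.109 ]
 [ 0.6242 -0.2391  0.109 ]] -4.943965402562033
orig side meas [[ 0.4408 -0.3237  0.105 ]
 [ 0.45   -0.3253  0.105 ]] -9.802088372116062
at [ 0.508  -0.2227  0.1916] psi 81.56 F [-0.7  0.4 -0.5] w 0.0856 t 17.38
10
[[0,-0,-0.015,0.0554,-0.0171,-0.0028,100],[0,-0,-0.014,0.0556,-0.0163,-0.0029,100],[0,-0,-0.015,0.0558,-0.0155,-0.0028,100],[0,-0,-0.015,0.0561,-0.0146,-0.0028,100],[0,-0,-0.015,0.0562,-0.0139,-0.0028,100],[0,-0,-0.014,0.0565,-0.0129,-0.0029,100],[0,-0,-0.015,0.0567,-0.0122,-0.0028,100],[0,-0,-0.015,0.0568,-0.0113,-0.0028,100],[0,-0,-0.015,0.057,-0.0105,-0.0028,100],[0,-0,-0.014,0.0571,-0.0096,-0.0029,100]]
end [0.42 0.35 0.22]
```

```bash
python3 - <<'E'
from h import *
c=load("s8")
roi=[375,115,440,175]; f=c["frame"][roi[1]:roi[3],roi[0]:roi[2]].astype(float)
m=np.clip((f.max(2)-45)/90,0,1)
n,l=cv2.connectedComponents((m>.3).astype(np.uint8)); L=l[33,33]; print(L,(l==L).sum())
m=m*cv2.dilate((l==L).astype(np.uint8),np.ones((3,3)))
H=[box(.134,.04,0,.008,cx=-.008),box(.15,.034,0,.008),box(.03,.014,.008,.048,cx=-.057)]
r=fit(c,H,m,roi,(.55,.459,.12)); print(np.round(r,4),m.sum())
x,y,t,_=r; print("handle",x-.057*np.cos(t),y-.057*np.sin(t),np.degrees(t))
crop("s8",300,100,440,210,5,"s8b")
E
```

```text
2 581
[ 0.5484  0.4636  0.0952 37.3497] 542.2777777777778
handle 0.49162077485225747 0.45814878437840884 5.456978993192468
```

View pics/s8b.png

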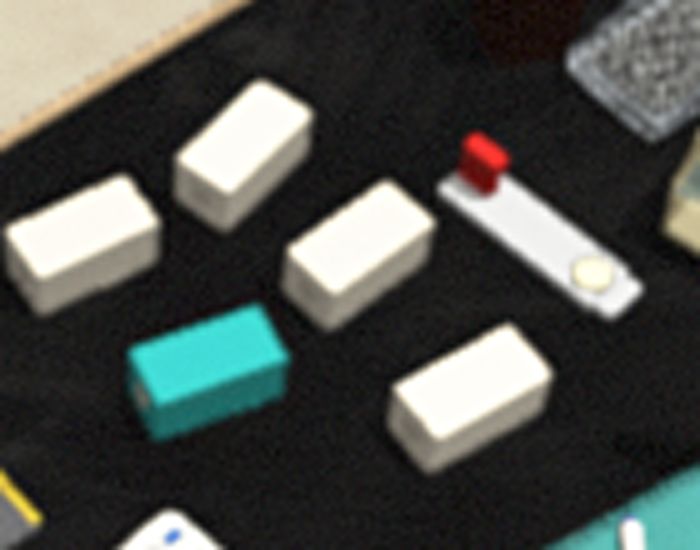

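```bash
python3 - <<'E'
from h import *
rows([(.505,.458,.19,95.5)],100)
E
```

```text
at [ 0.508  -0.2227  0.1916] psi 81.56 F [-0.7  0.4 -0.5] w 0.0856 t 17.38
12
[[0,-0,-0.02,0.0561,-0.0086,0.0001,100],[0,-0,-0.021,0.0562,-0.0074,0.0002,100],[0,-0,-0.02,0.0564,-0.0063,0.0001,100],[0,-0,-0.02,0.0565,-0.0051,0.0002,100],[0,-0,-0.02,0.0566,-0.004,0.0001,100],[0,-0,-0.021,0.0566,-0.0029,0.0002,100],[0,-0,-0.02,0.0567,-0.0017,0.0001,100],[0,-0,-0.02,0.0568,-0.0005,0.0002,100],[0,-0,-0.02,0.0567,0.0005,0.0001,100],[0,-0,-0.021,0.0567,0.0018,0.0002,100],[0,-0,-0.02,0.0566,0.0029,0.0001,100],[0,-0,-0.02,0.0566,0.004,0.0002,100]]
end [0.505 0.458 0.19 ]
```

arm_command([
  [[0,0,-0.02,0.0561,-0.0086,0,60],[0,0,-0.021,0.0562,-0.0074,0,60],[0,0,-0.02,0.0564,-0.0063,0,60],[0,0,-0.02,0.0565,-0.0051,0,60],[0,0,-0.02,0.0566,-0.004,0,60],[0,0,-0.021,0.0566,-0.0029,0,60],[0,0,-0.02,0.0567,-0.0017,0,60],[0,0,-0.02,0.0568,-0.0005,0,60],[0,0,-0.02,0.0567,0.0005,0,60],[0,0,-0.021,0.0567,0.0018,0,60],[0,0,-0.02,0.0566,0.0029,0,60],[0,0,-0.02,0.0566,0.004,0,60],[0,0,0,0,0,0,60],[0,0,0,0,0,0,60]],
])

```text
time: 19.12
ee_pos: [0.5051, 0.4575, 0.1902]
eef_rot: [0.673, 0.74, -0.001, 0.0]
ft_force: [-0.2, -1.3, -0.1]
width: 0.0523
```

```bash
python3 - <<'E'
from h import *
c=snap("wrist","w9")
p,R,s=here(); print(p,np.degrees(np.arctan2(R[1,0],R[0,0])),s["width"],s["joint_positions"].round(2),s["time"])
print(proj(c,[[.4916,.458,.048]]))
E
```

```text
[0.50558899 0.45671546 0.19089027] 95.37143241768625 0.052261961426477266 [-0.89  0.46  0.13  1.3  -0.06  1.39  0.9 ] 19.175
[[317.208886   175.54356328]]
```

View pics/w9.png

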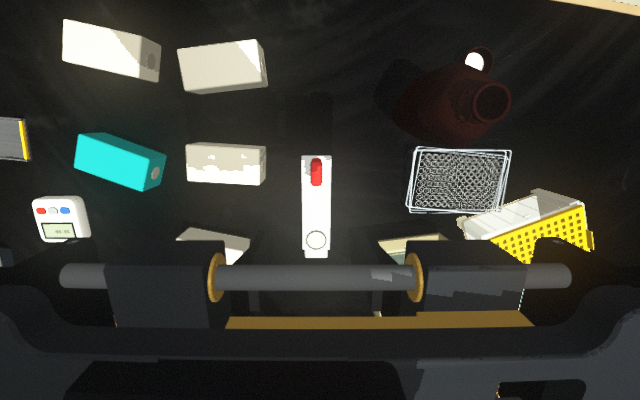

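```bash
python3 - <<'E'
from h import *
crop("w9",270,130,370,270,4.2,"w9c"); crop("s8",370,60,460,160,6,"s8f")
E
```

```text
(no output)
```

View pics/w9c.png

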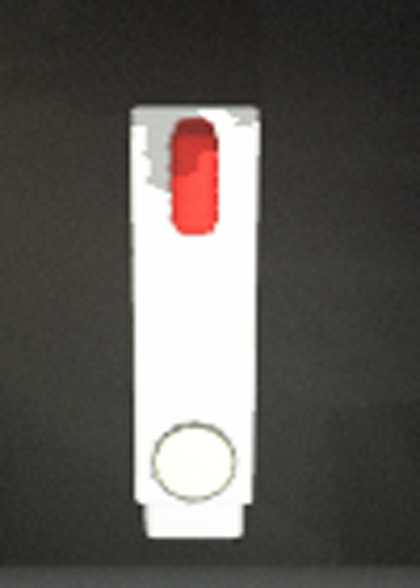

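View pics/s8f.png

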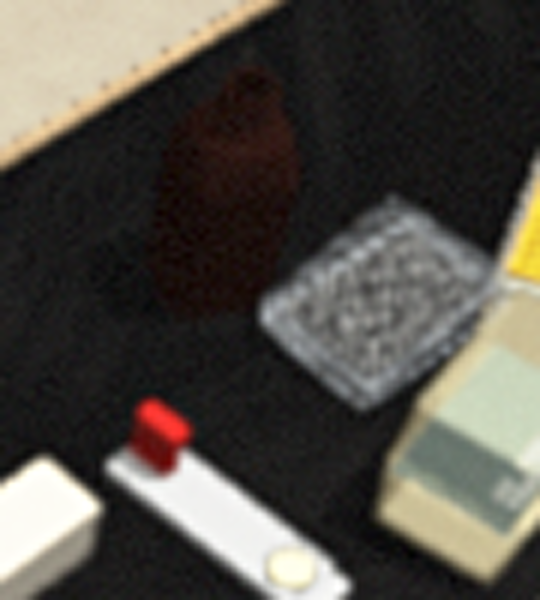

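```bash
python3 - <<'E'
from h import *
c=load("w9"); s=load("s8")
g=lambda p,z:onz(c,un(p,270,130,4.2),z)[:,:2]
a=g([(131,107),(260,107),(135,500),(253,503),(148,538),(243,538)],.008); print(a.round(4))
t=(a[0]+a[1])/2; n=(a[4]+a[5])/2; d=n-t; th=np.arctan2(d[1],d[0]); print("len",np.linalg.norm(d),"yaw",np.degrees(th),"mid",(t+n)/2)
sh=(a[2]+a[3])/2
m=(t+n)/2; print("handle from plate",m-.057*d/np.linalg.norm(d))
h=g([(170,235),(217,235),(170,125),(217,125)],.048); print("handle top",h.round(4),h.mean(0))
print("jug base",onz(s,un([(160,305),(225,318),(265,300)],370,60,6),0).round(3))
def f(X): return np.r_[(proj(c,X)-[490,102]).ravel(),(proj(s,X)-un((262,85),370,60,6)).ravel()]
r=least_squares(f,[.4,.55,.15]); print("jug top",r.x.round(3),r.cost)
E
```

```text
[[0.4738 0.4348]
 [0.47   0.4751]
 [0.6078 0.4471]
 [0.605  0.4877]
 [0.6218 0.4527]
 [0.6186 0.4857]]
len 0.1489703706289568 yaw 5.500894444257508 mid [0.54603061 0.46207326]
handle from plate [0.48929311 0.45660916]
handle top [[0.5047 0.4506]
 [0.5034 0.4641]
 [0.4731 0.4477]
 [0.4719 0.4609]] [0.48826115 0.45584791]
jug base [[0.403 0.548 0.   ]
 [0.434 0.572 0.   ]
 [0.438 0.601 0.   ]]
jug top [0.401 0.587 0.15 ] 2.646456664214929
```

arm_command([
  [[0,0,0,0.0015,-0.0155,0.05,60],[0,0,0,0,0,0.05,60],[0,0,0,0,0,0.05,60],[0,0,0,0,0,0.03,60],[0,0,0,0,0,0,60],[0,0,0,0,0,0,60]],
], newtons=30)

```text
time: 19.92
ee_pos: [0.4905, 0.4577, 0.0137]
eef_rot: [0.673, 0.74, 0.001, 0.0]
ft_force: [0.5, 0.7, 0.5]
width: 0.0522
```

```bash
python3 - <<'E'
from h import *
p,R,s=here(); print(p,np.degrees(np.arctan2(R[1,0],R[0,0])),s["width"],s["ft_force"],s["time"])
snap("wrist","w10"); snap("side","s10"); crop("s10",350,70,450,180,5.4,"s10c"); 
E
```

```text
[0.49053544 0.45773662 0.01369671] 95.3855711460527 0.052224052910045 [0.453134   0.68438363 0.4592031 ] 19.925
```

View pics/w10.png

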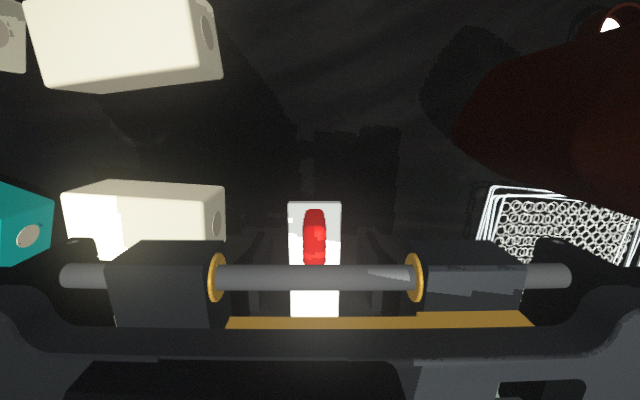

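View pics/s10c.png

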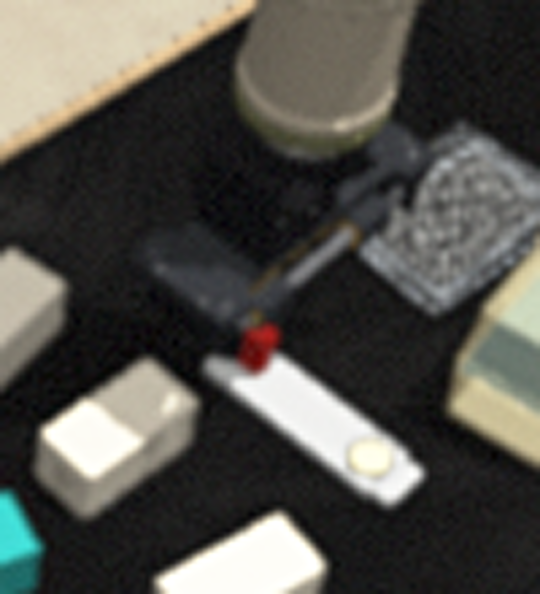

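Centred. Down about 22 mm more and close, with enough time for the fingers.

arm_command([
  [[0,0,0,0,0,0.015,60],[0,0,0,0,0,0.006,60],[0,0,0,0,0,0,20],[0,0,0,0,0,0,5],[0,0,0,0,0,0,5],[0,0,0,0,0,0,5],[0,0,0,0,0,0,5],[0,0,0,0,0,0,5],[0,0,0,0,0,0,5],[0,0,0,0,0,0,5]],
])

```text
time: 21.28
ee_pos: [0.4893, 0.4577, -0.0091]
eef_rot: [0.673, 0.74, 0.0, -0.0]
ft_force: [-0.4, -0.2, 3.1]
width: 0.014
```

```bash
python3 - <<'E'
from h import *
rows([(.489,.4577,.10,95.4),(.5107,-.0718,.10,86.7),(.5107,-.0718,.04,86.7)],5)
E
```

```text
at [ 0.4893  0.4577 -0.0091] psi 95.45 F [-0.4 -0.2  3.1] w 0.014 t 21.27
13
[[0,-0,0,0,-0.0001,-0.0545,5],[0,-0,0.001,0,-0.0002,-0.0546,5],[0,-0,0.017,-0.0588,-0.0031,-0,5],[0,-0,0.017,-0.0588,-0.0022,-0,5],[0,-0,0.017,-0.0589,-0.0011,-0,5],[0,-0,0.016,-0.0589,-0.0001,-0,5],[0,-0,0.017,-0.0589,0.0008,-0,5],[0,-0,0.017,-0.0588,0.0018,-0.0001,5],[0,-0,0.017,-0.0588,0.0029,0,5],[0,-0,0.017,-0.0588,0.0038,0,5],[0,-0,0.017,-0.0587,0.0048,0,5],[0,-0,-0,0,-0,0.03,5],[0,-0,-0,0,-0,0.03,5]]
end [ 0.5107 -0.0718  0.04  ]
```

arm_command([
  [[0,0,0,0,0,-0.03,5],[0,0,0,0,0,-0.04,5],[0,0,0,0,0,-0.04,5],[0,0,0.017,-0.0588,-0.003,0,5],[0,0,0.017,-0.0588,-0.0022,0,5],[0,0,0.017,-0.0589,-0.001,0,5],[0,0,0.016,-0.0589,0,0,5],[0,0,0.017,-0.0589,0.001,0,5],[0,0,0.017,-0.0588,0.0018,0,5],[0,0,0.017,-0.0588,0.003,0,5],[0,0,0.017,-0.0588,0.004,0,5],[0,0,0.017,-0.0587,0.005,0,5],[0,0,0,0,0,0.03,5],[0,0,0,0,0,0.03,5],[0,0,0,0,0,0,5],[0,0,0,0,0,0,5]],
])

```text
time: 23.28
ee_pos: [0.513, -0.0717, 0.0417]
eef_rot: [0.727, 0.687, 0.0, 0.0]
ft_force: [0.6, -0.6, -1.1]
width: 0.0137
```

```bash
python3 - <<'E'
from h import *
p,R,s=here(); print(p,np.degrees(np.arctan2(R[1,0],R[0,0])),s["width"],s["ft_force"],s["time"],R[:,2])
snap("side","s11"); crop("s11",240,190,340,290,6,"s11c"); 
snap("scene","sc11"); crop("sc11",260,150,380,230,6,"sc11c"); 
E
```

```text
[ 0.51299825 -0.07172931  0.04167158] 86.75755488744149 0.013686676609679559 [ 0.59826218 -0.63055697 -1.05423722] 23.275 [ 8.08601432e-04  2.52327079e-05 -9.99999673e-01]
```

View pics/s11c.png

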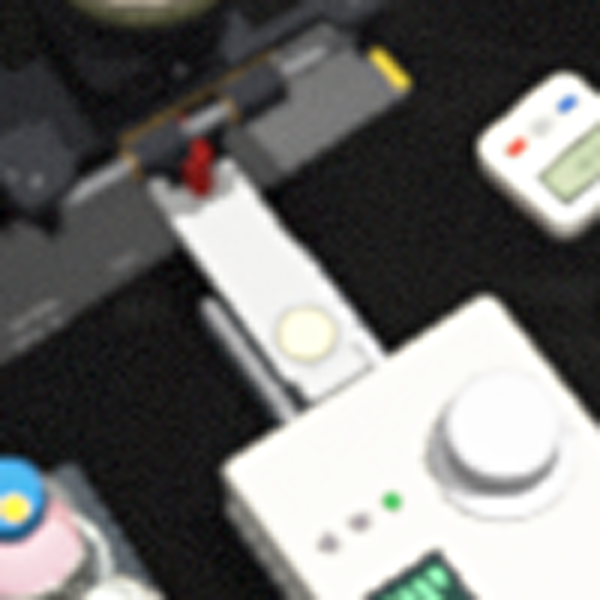

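View pics/sc11c.png

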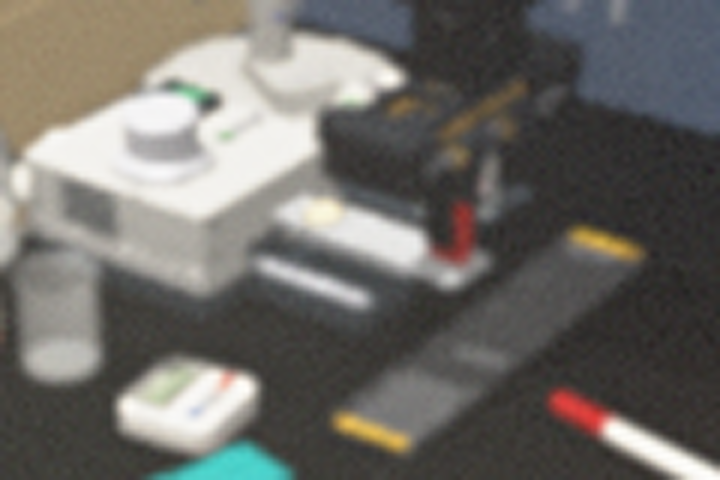

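```bash
python3 - <<'E'
from h import *
c=load("s11"); z=.0417+.0091+.008
a=onz(c,un([(152,187),(238,168),(183,237),(262,210),(293,388),(378,348)],240,190,6),z)[:,:2]; print(a.round(4))
u=np.array([np.cos(np.radians(-3.3)),np.sin(np.radians(-3.3))]); v=np.array([-u[1],u[0]])
print("lat slide",(a@v).round(4), "expected hand", np.array([.513,-.0717])@v)
s=load("s8"); crop("s8",250,215,330,275,9,"s8g")
E
```

```text
[[ 0.5074 -0.09  ]
 [ 0.5248 -0.0509]
 [ 0.539  -0.0937]
 [ 0.5506 -0.0552]
 [ 0.6349 -0.0985]
 [ 0.6432 -0.0549]]
lat slide [-0.0606 -0.0206 -0.0625 -0.0234 -0.0618 -0.0178] expected hand -0.042050762420967815
```

View pics/s8g.png

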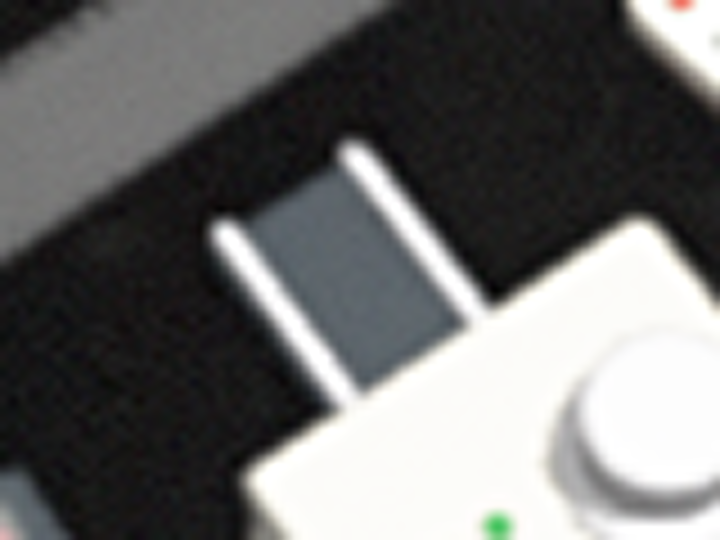

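```bash
python3 - <<'E'
from h import *
u=np.array([np.cos(np.radians(-3.3)),np.sin(np.radians(-3.3))]); v=np.array([-u[1],u[0]])
c=load("s8"); a=onz(c,un([(226,235),(342,392),(356,155),(478,312)],250,215,9),.027)[:,:2]; print("side rails",a.round(4),(a@v).round(4))
ang=lambda a,b: np.degrees(np.arctan2(*(b-a)[::-1])); print(ang(a[0],a[1]),ang(a[2],a[3]))
w=load("w1"); b=onz(w,un([(203,318),(190,160),(285,320),(278,160)],90,0,2.4),.027)[:,:2]; print("wrist",(b@v).round(4))
# slide in w9 vs. hand, check
E
```

```text
side rails [[ 0.5635 -0.0981]
 [ 0.6311 -0.1008]
 [ 0.5663 -0.0476]
 [ 0.6357 -0.05  ]] [-0.0655 -0.0643 -0.0149 -0.0133]
-2.347347347739919 -1.9455160048719846
wrist [-0.0175 -0.0162 -0.0671 -0.0667]
```

arm_command([
  [[0,0,-0.008,0.0005,0,0.01,5],[0,0,0,0,0,0.008,5],[0,0,0,0,0,0.005,5],[0,0,0,0,0,0.003,5],[0,0,0,0,0,0.002,5],[0,0,0,0,0,0.001,5],[0,0,0,0,0,0,5],[0,0,0,0,0,0,5]],
])

```text
time: 24.38
ee_pos: [0.5126, -0.0713, 0.0119]
eef_rot: [0.724, 0.69, 0.0, 0.0]
ft_force: [0.1, -0.4, -1.3]
width: 0.0137
```

```bash
python3 - <<'E'
from h import *
p,R,s=here(); print(p,np.degrees(np.arctan2(R[1,0],R[0,0])),s["width"],s["ft_force"],s["torque"],s["time"])
snap("side","s12"); crop("s12",240,190,340,290,6,"s12c"); 
E
```

```text
[ 0.51264325 -0.07126491  0.01185954] 87.20212504687593 0.013653651814523231 [ 0.06872733 -0.38822359 -1.29083277] [ 0.02639307  0.04005412 -0.01031971] 24.375
```

View pics/s12c.png

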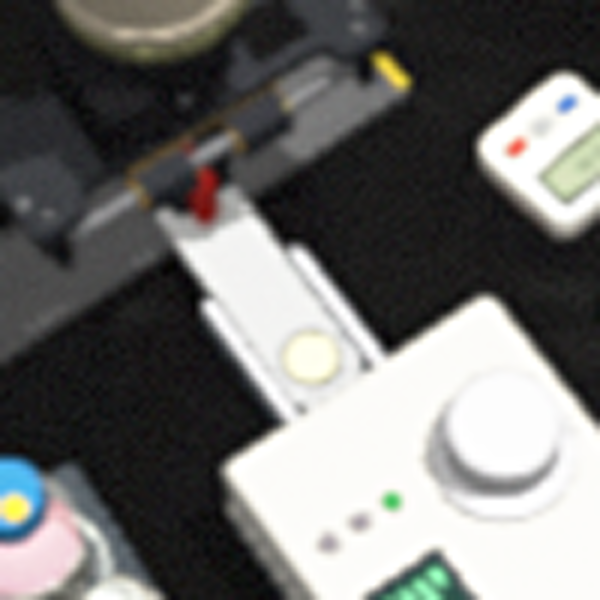

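```bash
python3 - <<'E'
from h import *
crop("s12",265,222,310,267,13,"s12d"); 
E
```

```text
(no output)
```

View pics/s12d.png

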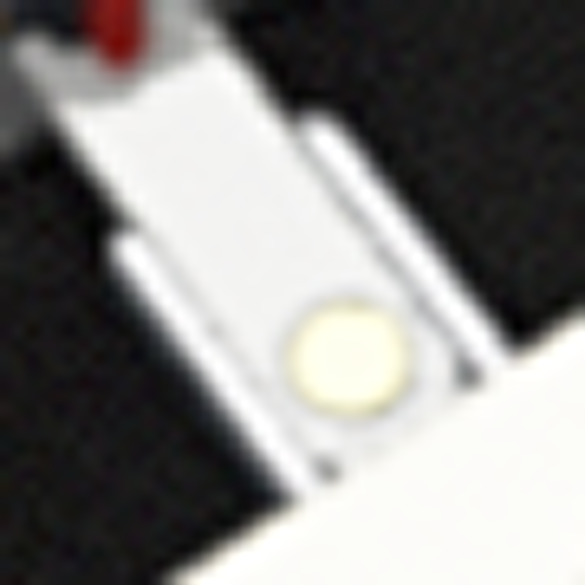

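arm_command([
  [[0,0,0,0.0007,0.008,0,5],[0,0,0,0,0.008,0,5],[0,0,0,0,0.008,0,5],[0,0,0,0,0.008,0,5],[0,0,0,0,0.008,0,5],[0,0,0,0,0,0,5]],
])

```text
time: 25.18
ee_pos: [0.553, -0.0726, 0.0117]
eef_rot: [0.724, 0.69, 0.0, 0.0]
ft_force: [-0.3, -0.1, -0.1]
width: 0.0138
```

```bash
python3 - <<'E'
from h import *
p,R,s=here(); print(p,np.degrees(np.arctan2(R[1,0],R[0,0])),s["width"],s["ft_force"],s["torque"],s["time"])
snap("side","s13"); crop("s13",265,210,310,255,13,"s13d"); 
E
```

```text
[ 0.55304606 -0.07256911  0.01165536] 87.2079344035981 0.013789140445819184 [-0.33387144 -0.13840948 -0.1472527 ] [0.00469501 0.02860512 0.03103804] 25.175
```

View pics/s13d.png

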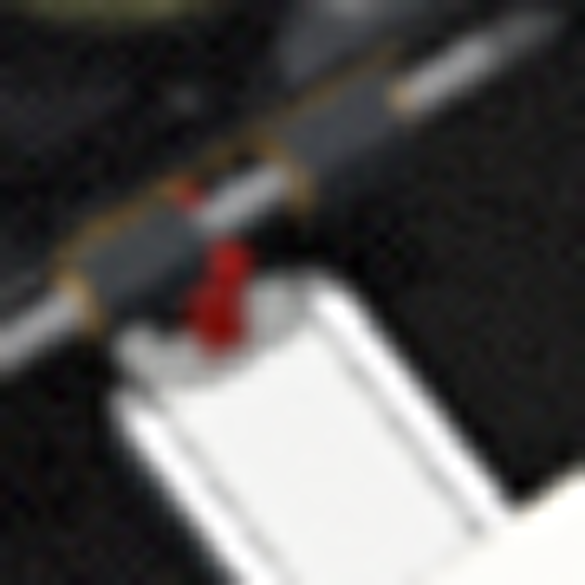

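arm_command([
  [[0,0,0,0,0.008,0,5],[0,0,0,0,0.008,0,5],[0,0,0,0,0.008,0,5],[0,0,0,0,0.008,0,5],[0,0,0,0,0.006,0,5],[0,0,0,0,0.004,0,5],[0,0,0,0,0.002,0,5],[0,0,0,0,0,0,5]],
])

```text
time: 26.22
ee_pos: [0.5964, -0.0747, 0.0117]
eef_rot: [0.724, 0.69, -0.0, -0.0]
ft_force: [-0.1, 0.2, -0.7]
width: 0.0137
```

arm_command([
  [[0,0,0,0,0.0015,0,5],[0,0,0,0,0.0015,0,5],[0,0,0,0,0.0015,0,5],[0,0,0,0,0,0,5]],
])

```text
time: 26.72
ee_pos: [0.601, -0.0749, 0.0117]
eef_rot: [0.724, 0.69, 0.0, -0.0]
ft_force: [0.4, -0.0, -1.2]
width: 0.0137
```

arm_command([
  [[0,0,0,0,0.0015,0,5],[0,0,0,0,0.0015,0,5],[0,0,0,0,0,0,5]],
])

```text
time: 27.1
ee_pos: [0.6041, -0.075, 0.0117]
eef_rot: [0.724, 0.69, 0.0, 0.0]
ft_force: [-0.9, -0.2, -1.1]
width: 0.0141
```

arm_command([
  [[0,0,0,0,0.0015,0,5],[0,0,0,0,0.0015,0,5],[0,0,0,0,0,0,5]],
])

```text
time: 27.48
ee_pos: [0.605, -0.0754, 0.0111]
eef_rot: [0.724, 0.69, -0.001, -0.001]
ft_force: [-7.7, -0.9, 2.4]
width: 0.0138
```

arm_command([
  [[0,0,0,0,0.0005,0,5],[0,0,0,0,0,0,5]],
])

```text
time: 27.72
ee_pos: [0.605, -0.0754, 0.011]
eef_rot: [0.724, 0.69, -0.002, -0.002]
ft_force: [-10.3, -0.4, 4.0]
width: 0.0138
```

arm_command([
  [[0,0,0,0,0,0,20],[0,0,0,0,0,0,35],[0,0,0,0,0,0,40],[0,0,0,0,0,0,40],[0,0,0,0,0,0,40],[0,0,0,0,0,-0.02,40],[0,0,0,0,0,-0.04,40],[0,0,0,0,0,-0.05,40],[0,0,0,0,-0.03,-0.04,40],[0,0,0,0,-0.05,0,40],[0,0,0,0,0,0,40]],
])

```text
time: 29.1
ee_pos: [0.5251, -0.0717, 0.1634]
eef_rot: [0.725, 0.689, 0.001, -0.0]
ft_force: [1.3, 0.3, -0.5]
width: 0.0348
```

```bash
python3 - <<'E'
from h import *
p,R,s=here(); print(p,np.degrees(np.arctan2(R[1,0],R[0,0])),s["width"],s["ft_force"],s["torque"],s["time"])
snap("side","s14"); crop("s14",265,210,310,255,13,"s14d"); snap("wrist","w14")
E
```

```text
[ 0.5250858  -0.0716586   0.16336919] 87.14188543835951 0.03478605865939981 [ 1.34053567  0.26493738 -0.49833114] [ 0.06408023 -0.06756965  0.01032638] 29.1
```

View pics/s14d.png

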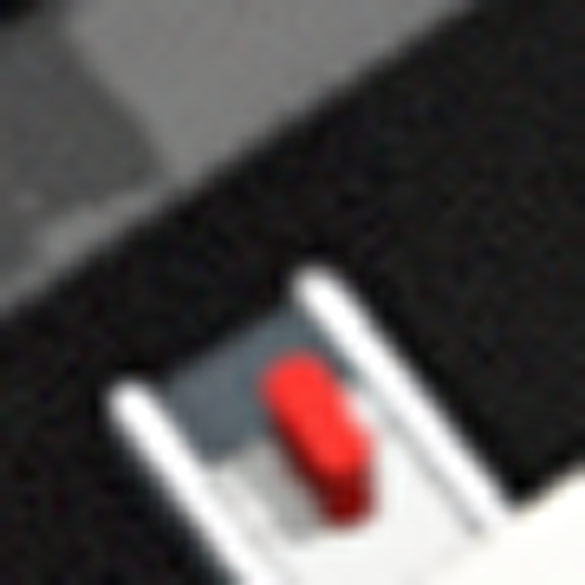

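View pics/w14.png

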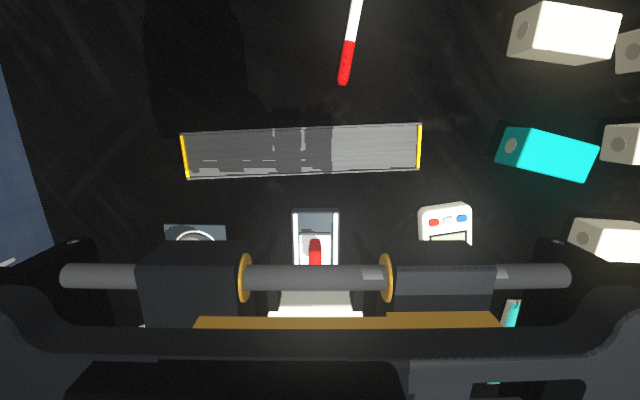

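```bash
cat >> h.py <<'E'
def near_fit(c,BRz,uv,th0,half=70,thr=60):
    u,v=[int(round(t)) for t in uv]; roi=[max(0,u-half),max(0,v-half),min(640,u+half),min(400,v+half)]
    f=c["frame"][roi[1]:roi[3],roi[0]:roi[2]].astype(float)
    m=np.clip((f.min(2)-thr)/40,0,1); n,l=cv2.connectedComponents((m>.5).astype(np.uint8))
    L=l[v-roi[1],u-roi[0]]; m=cv2.morphologyEx((l==L).astype(np.uint8),cv2.MORPH_CLOSE,np.ones((5,5))).astype(float)
    g=onz(c,[uv],BRz[0][:,2].max())[0]; r=fit(c,BRz,m,roi,(g[0],g[1],th0)); return np.round(r,4),m.sum(),roi
E
python3 - <<'E'
from h import *
c=load("s14")
for k,(x,y,t) in dict(A=(.3708,.2071,-.156),B=(.3787,.3413,.201),C=(.4902,.3465,.023),D=(.6187,.3269,-.12)).items():
    uv=proj(c,[x,y,.045])[0]; r=near_fit(c,BR,uv,t,half=26,thr=60); print(k,r)
w=load("w14"); crop("w14",160,100,460,270,2.6,"w14c")
rows([(.45,.06,.17,30),(.372,.19,.17,-9)],100)
E
```

```text
A (array([ 0.3714,  0.2072, -0.1445, 26.5176]), np.float64(562.0), [290, 118, 342, 170])
B (array([ 0.3789,  0.3406,  0.1767, 25.7647]), np.float64(517.0), [323, 100, 375, 152])
C (array([ 0.4902,  0.3464,  0.0246, 22.302 ]), np.float64(542.0), [346, 120, 398, 172])
D (array([ 0.6188,  0.3262, -0.1277, 26.5216]), np.float64(591.0), [369, 149, 421, 201])
at [ 0.528  -0.0712  0.1633] psi 87.21 F [ 0.5  0.4 -0.3] w 0.0349 t 29.2
10
[[0.002,-0.001,0.166,0.0212,-0.014,-0.0011,100],[0,-0,0.167,0.0186,-0.0174,-0.0012,100],[0,-0,0.166,0.0154,-0.0202,-0.0011,100],[0,-0,0.167,0.012,-0.0225,-0.0011,100],[0,-0,0.166,0.008,-0.0241,-0.0011,100],[0,-0,0.167,0.0039,-0.0251,-0.0011,100],[0,-0,0.17,-0.0007,-0.0379,-0,100],[-0,-0,0.17,-0.007,-0.0373,-0,100],[-0,-0,0.17,-0.0133,-0.0355,-0,100],[-0,-0,0.17,-0.0191,-0.0327,-0.0001,100]]
end [0.372 0.19  0.17 ]
```

View pics/w14c.png

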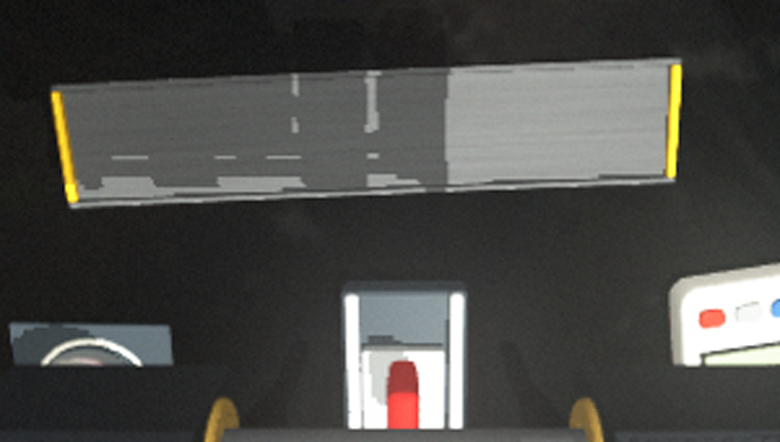

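```bash
python3 - <<'E'
from h import *
w=load("w14")
t=onz(w,un([(50,88),(72,206),(681,60),(674,182)],160,100,2.6),.009)[:,:2]; print(t.round(4),t.mean(0).round(4))
ang=lambda a,b: np.degrees(np.arctan2(*(b-a)[::-1])); print(ang(t[0],t[2])-90,ang(t[1],t[3])-90)
q=onz(w,un([(344,290),(465,288)],160,100,2.6),.027)[:,:2]; print("rails front",q.round(4))
q=onz(w,un([(362,346),(446,346)],160,100,2.6),.028)[:,:2]; print("slide tail",q.round(4), "nose from mouth", q[:,0].mean()+.150-.6545)
E
```

```text
[[ 0.4567 -0.2327]
 [ 0.5125 -0.2318]
 [ 0.4588  0.0587]
 [ 0.5153  0.0582]] [ 0.4858 -0.0869]
-0.4180811413323511 -0.5463947263059339
rails front [[ 0.5558 -0.1015]
 [ 0.5576 -0.0446]]
slide tail [[ 0.5841 -0.0948]
 [ 0.5861 -0.0545]] nose from mouth 0.08057777309541692
```

arm_command([
  [[0,0,0.166,0.021,-0.014,-0.001,100],[0,0,0.167,0.0186,-0.0174,-0.001,100],[0,0,0.166,0.0154,-0.02,-0.001,100],[0,0,0.167,0.012,-0.0225,-0.001,100],[0,0,0.166,0.008,-0.024,-0.001,100],[0,0,0.167,0.004,-0.025,-0.001,100],[0,0,0.17,-0.0007,-0.038,0,100],[0,0,0.17,-0.007,-0.0373,0,100],[0,0,0.17,-0.0133,-0.0355,0,100],[0,0,0.17,-0.019,-0.0327,0,100],[0,0,0,0,0,0,100],[0,0,0,0,0,0,100]],
])

```text
time: 30.7
ee_pos: [0.3729, 0.1894, 0.1681]
eef_rot: [0.997, -0.078, 0.0, -0.0]
ft_force: [0.3, -0.8, -0.7]
width: 0.0869
```

```bash
python3 - <<'E'
from h import *
c=snap("wrist","w15"); p,R,s=here(); print(p,np.degrees(np.arctan2(R[1,0],R[0,0])),s["width"],s["joint_positions"].round(2),s["time"])
print(proj(c,[.371,.207,.045]))
E
```

```text
[0.37293285 0.18906988 0.16796945] -8.969544253741285 0.08713938331108018 [-0.67 -0.12  0.09  2.    0.01  1.26 -0.75] 30.75
[[311.23119724 174.02248362]]
```

View pics/w15.png

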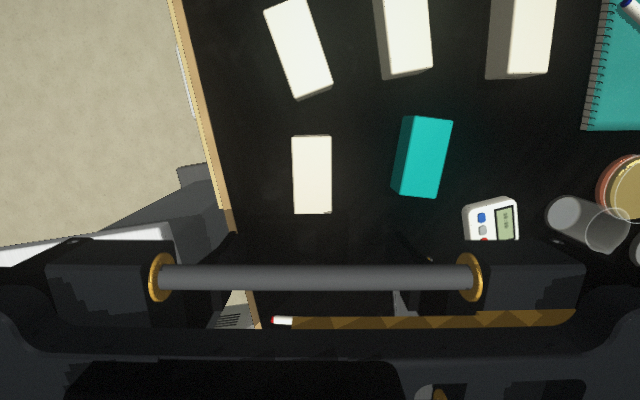

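```bash
python3 - <<'E'
from h import *
c=load("w15"); r=near_fit(c,BR,(311,174),-.15,half=60,thr=70); print(r)
E
```

```text
(array([ 0.371 ,  0.2041, -0.1397, 85.8902]), np.float64(3116.0), [251, 114, 371, 234])
```

arm_command([
  [[0,0,-0.016,-0.0045,-0.0155,0.04,100],[0,0,0,0,0,0.05,100],[0,0,0,0,0,0.05,100],[0,0,0,0,0,0.03,100],[0,0,0,0,0,0.01,100],[0,0,0,0,0,0.004,100],[0,0,0,0,0,0,60],[0,0,0,0,0,0,30],[0,0,0,0,0,0,30],[0,0,0,0,0,0,30],[0,0,0,0,0,0,30],[0,0,0,0,0,0,30],[0,0,0,0,0,0,30]],
], newtons=35)

```text
time: 32.38
ee_pos: [0.3702, 0.2057, -0.0161]
eef_rot: [0.998, -0.07, 0.0, -0.0]
ft_force: [0.7, -0.4, 3.0]
width: 0.0444
```

```bash
python3 - <<'E'
from h import *
rows([(.3702,.2057,.06,-8),(.4851,-.1812,.06,-.45),(.4851,-.1812,.0,-.45)],30)
E
```

```text
at [ 0.3702  0.2057 -0.0161] psi -8.08 F [ 0.7 -0.4  3. ] w 0.0444 t 32.38
11
[[-0,-0,-0.001,0,-0,-0.0381,30],[-0,-0,-0,0,-0,-0.038,30],[-0,-0,-0.019,0.024,0.0524,-0,30],[-0,-0,-0.019,0.0229,0.0529,-0,30],[-0,-0,-0.019,0.022,0.0533,-0,30],[-0,-0,-0.019,0.0209,0.0537,-0,30],[-0,-0,-0.018,0.02,0.0542,-0,30],[-0,-0,-0.019,0.0189,0.0544,-0.0001,30],[-0,-0,-0.019,0.0179,0.0548,0,30],[-0,-0,-0,-0,0,0.03,30],[-0,-0,-0,-0,0,0.03,30]]
end [ 0.4851 -0.1812  0.    ]
```

arm_command([
  [[0,0,0,0,0,0,30],[0,0,0,0,0,-0.02,30],[0,0,0,0,0,-0.03,30],[0,0,0,0,0,-0.027,30],[0,0,-0.019,0.024,0.0524,0,30],[0,0,-0.019,0.023,0.053,0,30],[0,0,-0.019,0.022,0.0533,0,30],[0,0,-0.019,0.021,0.0537,0,30],[0,0,-0.018,0.02,0.0542,0,30],[0,0,-0.019,0.019,0.0544,0,30],[0,0,-0.019,0.018,0.0548,0,30],[0,0,0,0,0,0,30],[0,0,0,0,0,0,30]],
])

```text
time: 34.0
ee_pos: [0.4843, -0.1809, 0.06]
eef_rot: [1.0, -0.005, -0.001, -0.0]
ft_force: [0.3, 0.5, -2.2]
width: 0.0448
```

arm_command([
  [[0,0,0,0.0008,0.0003,0.03,30],[0,0,0,0,0,0.025,30],[0,0,0,0,0,0.01,30],[0,0,0,0,0,0.003,30],[0,0,0,0,0,0.002,30],[0,0,0,0,0,0,30],[0,0,0,0,0,0,30]],
])

```text
time: 34.88
ee_pos: [0.4861, -0.1818, -0.0088]
eef_rot: [1.0, -0.004, 0.0, -0.0]
ft_force: [0.3, 0.0, -1.5]
width: 0.0445
```

arm_command([
  [[0,0,0,0,0,0.0015,30],[0,0,0,0,0,0.0015,30],[0,0,0,0,0,0,30]],
])

```text
time: 35.25
ee_pos: [0.4858, -0.1818, -0.0121]
eef_rot: [1.0, -0.005, 0.0, -0.0]
ft_force: [-2.6, 1.1, 3.6]
width: 0.0449
```

```bash
python3 - <<'E'
from h import *
c=snap("side","s16"); p,R,s=here(); print(p,np.degrees(np.arctan2(R[1,0],R[0,0])),s["ft_force"],s["time"])
crop("s16",200,180,330,270,6,"s16c"); snap("wrist","w16")
E
```

```text
[ 0.48577396 -0.18178316 -0.01205247] -0.5230197801718766 [-2.23208406  0.59849519  4.67163561] 35.3
```

View pics/s16c.png

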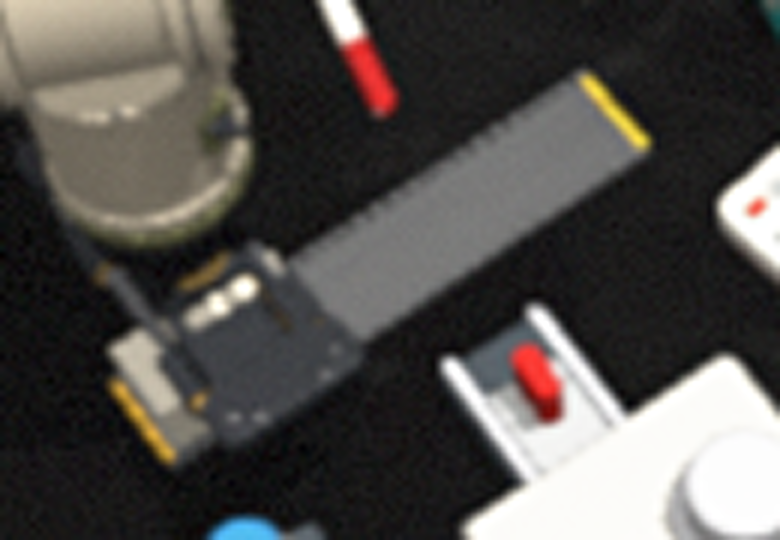

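View pics/w16.png

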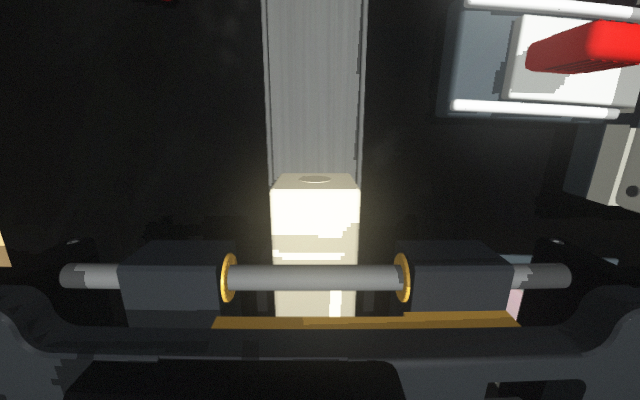

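```bash
python3 - <<'E'
from h import *
c=load("w16"); print(onz(c,[[272,189],[359,189]],.049).round(4), onz(c,[[276,174],[355,174]],.004).round(4))
print(onz(c,[[266,160],[364,160]],.009).round(4))
E
```

```text
[[ 0.4651 -0.1381  0.049 ]
 [ 0.5071 -0.1385  0.049 ]] [[ 0.461  -0.139   0.004 ]
 [ 0.5112 -0.1394  0.004 ]]
[[ 0.456  -0.1293  0.009 ]
 [ 0.5158 -0.1299  0.009 ]]
```

```bash
python3 - <<'E'
from h import *
rows([(.4858,-.1818,.10,-.5),(.489,.33,.165,1.3)],100)
E
```

```text
at [ 0.4858 -0.1818 -0.0121] psi -0.52 F [-2.7  1.5  4.8] w 0.0451 t 35.35
11
[[-0,-0,-0,0,-0,-0.056,100],[-0,-0,-0,0,-0,-0.0561,100],[-0,-0,-0.004,-0.0002,-0.0569,-0.0072,100],[-0,-0,-0.003,0.0001,-0.0568,-0.0072,100],[-0,-0,-0.004,0.0003,-0.0569,-0.0072,100],[-0,-0,-0.003,0.0004,-0.0569,-0.0072,100],[-0,-0,-0.004,0.0007,-0.0569,-0.0072,100],[-0,-0,-0.003,0.0008,-0.0568,-0.0072,100],[-0,-0,-0.004,0.0011,-0.0569,-0.0072,100],[-0,-0,-0.003,0.0012,-0.0568,-0.0072,100],[-0,-0,-0.004,0.0015,-0.0569,-0.0072,100]]
end [0.489 0.33  0.165]
```

arm_command([
  [[0,0,0,0,0,0,60],[0,0,0,0,0,0,75],[0,0,0,0,0,0,75],[0,0,0,0,0,0,75],[0,0,0,0,0,-0.03,75],[0,0,0,0,0,-0.05,80],[0,0,0,0,0,-0.032,100],[0,0,-0.004,0,-0.057,-0.007,100],[0,0,-0.003,0,-0.057,-0.007,100],[0,0,-0.004,0,-0.057,-0.007,100],[0,0,-0.003,0,-0.057,-0.007,100],[0,0,-0.004,0.001,-0.057,-0.007,100],[0,0,-0.003,0.001,-0.057,-0.007,100],[0,0,-0.004,0.001,-0.057,-0.007,100],[0,0,-0.003,0.001,-0.057,-0.007,100],[0,0,-0.004,0.001,-0.056,-0.007,100],[0,0,0,0,0,0,100],[0,0,0,0,0,0,100]],
])

```text
time: 37.6
ee_pos: [0.4882, 0.3296, 0.1624]
eef_rot: [1.0, 0.011, -0.0, 0.0]
ft_force: [-0.0, -0.7, -0.6]
width: 0.0871
```

```bash
python3 - <<'E'
from h import *
c=snap("wrist","w17"); s_=snap("side","s17"); p,R,s=here(); print(p,np.degrees(np.arctan2(R[1,0],R[0,0])),s["ft_force"],s["width"],s["time"])
uv=proj(c,[.490,.346,.045])[0]; print(uv, near_fit(c,BR,uv,.02,half=70,thr=70))
crop("s17",200,180,330,270,6,"s17c"); 
E
```

```text
[0.48856528 0.3286185  0.16263794] 1.1968841276451376 [ 0.11201733 -0.25815457 -0.20383259] 0.08730020116224399 37.7
[317.48496646 175.51771436] (array([4.90300e-01, 3.43500e-01, 2.84000e-02, 7.88824e+01]), np.float64(3305.0), [247, 106, 387, 246])
```

View pics/w17.png

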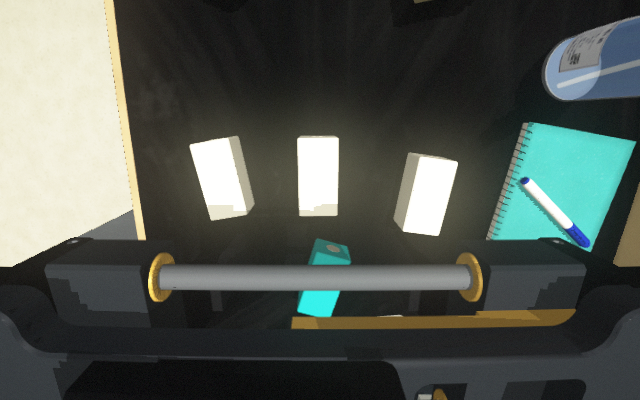

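View pics/s17c.png

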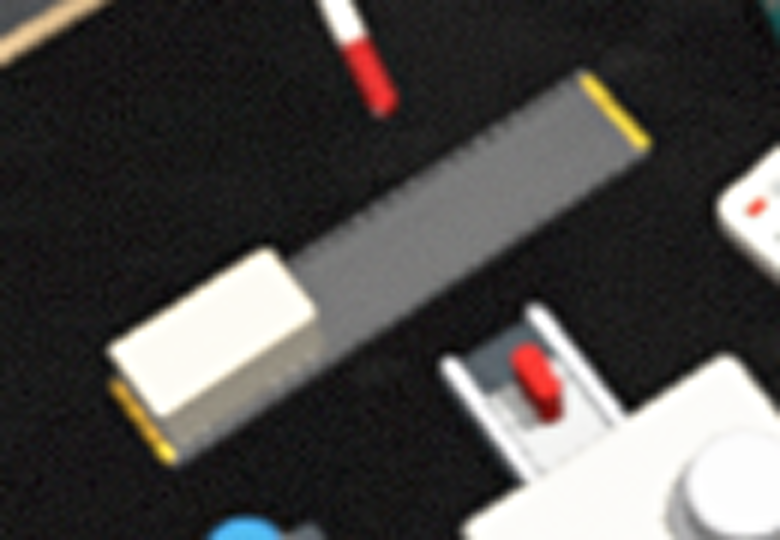

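arm_command([
  [[0,0,-0.005,0.0018,-0.016,0.04,100],[0,0,0,0,0,0.05,100],[0,0,0,0,0,0.05,100],[0,0,0,0,0,0.025,100],[0,0,0,0,0,0.01,100],[0,0,0,0,0,0.004,100],[0,0,0,0,0,0,60],[0,0,0,0,0,0,30],[0,0,0,0,0,0,30],[0,0,0,0,0,0,30],[0,0,0,0,0,0,30],[0,0,0,0,0,0,30],[0,0,0,0,0,0,30],[0,0,0,0,0,0,30]],
])

```text
time: 39.45
ee_pos: [0.4896, 0.3464, -0.0161]
eef_rot: [1.0, 0.014, 0.0, -0.0]
ft_force: [-0.0, 0.3, 1.9]
width: 0.0449
```

```bash
python3 - <<'E'
from h import *
p,R,s=here(); rows([(p[0],p[1],.07,1.5),(.4858,-.0872,.07,-.45)],30)
E
```

```text
at [ 0.4896  0.3464 -0.0161] psi 1.6 F [-0.   0.3  1.9] w 0.0449 t 39.45
10
[[-0,-0,0.001,0,-0,-0.0431,30],[-0,-0,0.001,0,-0,-0.043,30],[-0,-0,0.004,-0.0019,0.0542,-0,30],[-0,-0,0.004,-0.0016,0.0541,-0,30],[-0,-0,0.005,-0.0015,0.0542,-0.0001,30],[-0,-0,0.004,-0.0012,0.0542,0,30],[-0,-0,0.004,-0.0009,0.0542,0,30],[-0,-0,0.004,-0.0008,0.0542,-0,30],[-0,-0,0.005,-0.0005,0.0542,-0,30],[-0,-0,0.004,-0.0003,0.0541,-0,30]]
end [ 0.4858 -0.0872  0.07  ]
```

arm_command([
  [[0,0,0,0,0,0,30],[0,0,0,0,0,-0.02,30],[0,0,0,0,0,-0.033,30],[0,0,0,0,0,-0.033,30],[0,0,0.004,-0.002,0.054,0,30],[0,0,0.004,-0.0016,0.054,0,30],[0,0,0.005,-0.0015,0.054,0,30],[0,0,0.004,-0.0012,0.054,0,30],[0,0,0.004,-0.001,0.054,0,30],[0,0,0.004,-0.0008,0.054,0,30],[0,0,0.005,-0.0005,0.054,0,30],[0,0,0.004,0,0.054,0,30],[0,0,0,0,0,0,30],[0,0,0,0,0,0,30]],
])

```text
time: 41.2
ee_pos: [0.4867, -0.0852, 0.0703]
eef_rot: [1.0, -0.003, 0.0, -0.0]
ft_force: [-0.9, 0.6, -1.7]
width: 0.0448
```

```bash
python3 - <<'E'
from h import *
p,R,s=here(); print(p,np.degrees(np.arctan2(R[1,0],R[0,0])),s["width"],s["ft_force"],s["time"])
snap("side","s18"); crop("s18",200,180,330,270,6,"s18c"); 
E
```

```text
[ 0.48670818 -0.08519452  0.07032509] -0.3481623512345465 0.044816726604935256 [-0.85660124  0.57560273 -1.68314272] 41.2
```

View pics/s18c.png

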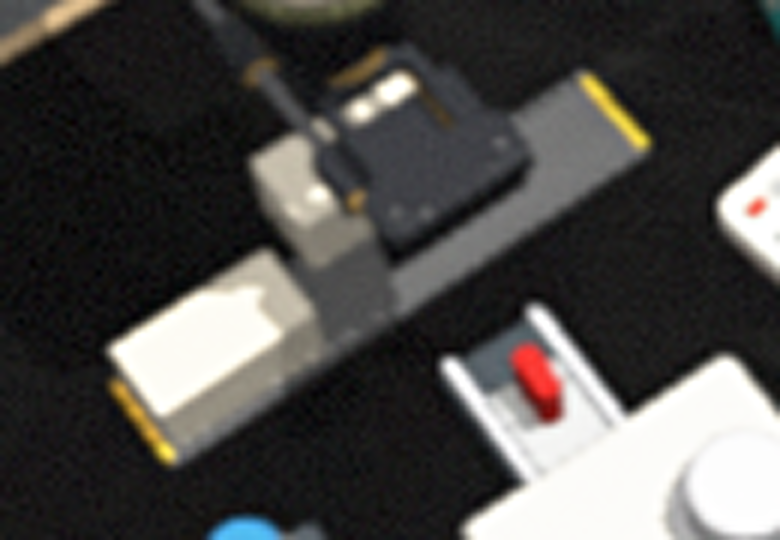

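arm_command([
  [[0,0,0.002,-0.0006,0.0008,0.03,30],[0,0,0,0,0,0.03,30],[0,0,0,0,0,0.013,30],[0,0,0,0,0,0.004,30],[0,0,0,0,0,0.002,30],[0,0,0,0,0,0.002,30],[0,0,0,0,0,0.001,30],[0,0,0,0,0,0,30]],
])

```text
time: 42.25
ee_pos: [0.4861, -0.0867, -0.0121]
eef_rot: [1.0, -0.004, 0.0, -0.0]
ft_force: [-0.1, -0.0, -1.5]
width: 0.045
```

arm_command([
  [[0,0,0,0,0,0.001,30],[0,0,0,0,0,0.001,30],[0,0,0,0,0,0,30]],
])

```text
time: 42.62
ee_pos: [0.4862, -0.0866, -0.0123]
eef_rot: [1.0, -0.004, 0.0, -0.001]
ft_force: [-13.3, 2.0, 30.3]
width: 0.0446
```

```bash
python3 - <<'E'
from h import *
p,R,s=here(); print(p,np.degrees(np.arctan2(R[1,0],R[0,0])),s["width"],s["ft_force"],s["time"])
snap("side","s19"); crop("s19",200,180,330,270,6,"s19c"); 
E
```

```text
[ 0.48621968 -0.08659418 -0.0122634 ] -0.4833412464450606 0.04463520622432928 [-13.25075997   1.99246509  30.34066263] 42.625
```

View pics/s19c.png

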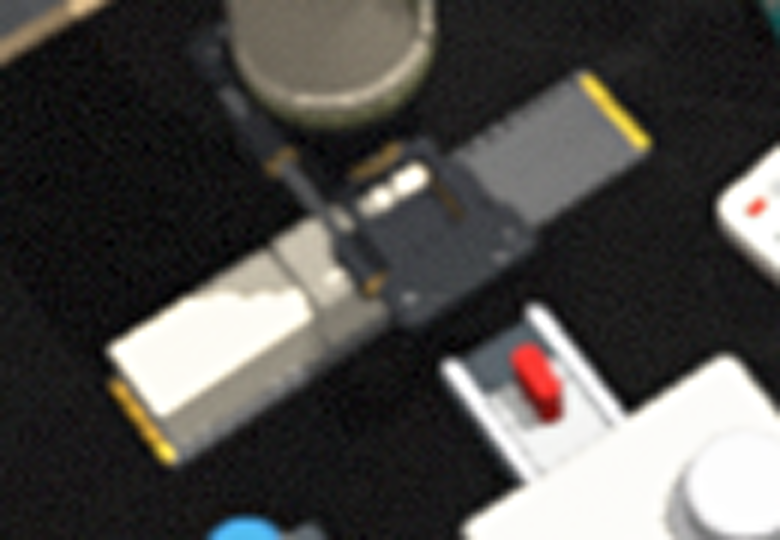

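```bash
python3 - <<'E'
from h import *
rows([(.382,.325,.165,10.8)],100,start=(.4862,-.0866,.098,-.48))
E
```

```text
8
[[0,0,-0.025,-0.0135,-0.0513,-0.0084,100],[0,0,-0.024,-0.0121,-0.0517,-0.0083,100],[0,0,-0.025,-0.0109,-0.0519,-0.0084,100],[0,0,-0.024,-0.0097,-0.0522,-0.0084,100],[0,0,-0.025,-0.0083,-0.0524,-0.0084,100],[0,0,-0.025,-0.0071,-0.0526,-0.0083,100],[0,0,-0.024,-0.0057,-0.0528,-0.0084,100],[0,0,-0.025,-0.0045,-0.0529,-0.0084,100]]
end [0.382 0.325 0.165]
```

arm_command([
  [[0,0,0,0,0,-0.002,30],[0,0,0,0,0,0,60],[0,0,0,0,0,0,75],[0,0,0,0,0,0,75],[0,0,0,0,0,0,75],[0,0,0,0,0,-0.03,75],[0,0,0,0,0,-0.05,80],[0,0,0,0,0,-0.03,100],[0,0,-0.025,-0.0135,-0.0513,-0.008,100],[0,0,-0.024,-0.012,-0.0517,-0.008,100],[0,0,-0.025,-0.011,-0.052,-0.008,100],[0,0,-0.024,-0.0097,-0.052,-0.008,100],[0,0,-0.025,-0.0083,-0.0524,-0.008,100],[0,0,-0.025,-0.007,-0.0526,-0.008,100],[0,0,-0.024,-0.0057,-0.0528,-0.008,100],[0,0,-0.025,-0.0045,-0.053,-0.008,100],[0,0,0,0,0,0,100],[0,0,0,0,0,0,100]],
])

```text
time: 44.92
ee_pos: [0.3819, 0.3243, 0.1614]
eef_rot: [0.996, 0.094, -0.0, 0.0]
ft_force: [0.9, -0.3, -0.4]
width: 0.087
```

```bash
python3 - <<'E'
from h import *
c=snap("wrist","w20"); s_=snap("side","s20"); p,R,s=here(); print(p,np.degrees(np.arctan2(R[1,0],R[0,0])),s["ft_force"],s["width"],s["time"])
uv=proj(c,[.379,.340,.045])[0]; print(uv, near_fit(c,BR,uv,.19,half=70,thr=70))
for x,y,t in[(.3787,.3413,.2),(.6188,.326,-.128)]:
    uv=proj(s_,[x,y,.045])[0]; print(near_fit(s_,BR,uv,t,half=26,thr=60))
crop("s20",200,100,420,270,3.5,"s20c"); 
E
```

```text
[0.38230067 0.32361267 0.16152014] 10.711094286342378 [ 0.02229053 -0.11970295 -0.88243039] 0.08698712412655017 45.025
[315.71770619 176.18541172] (array([ 0.3789,  0.3378,  0.192 , 57.0667]), np.float64(3344.0), [246, 106, 386, 246])
(array([ 0.3789,  0.3401,  0.1997, 24.7059]), np.float64(514.0), [323, 100, 375, 152])
(array([ 0.6188,  0.3264, -0.1122, 25.2863]), np.float64(588.0), [368, 149, 420, 201])
```

View pics/w20.png

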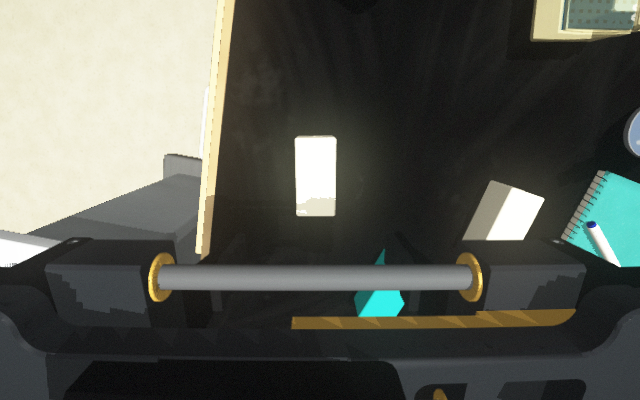

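View pics/s20c.png

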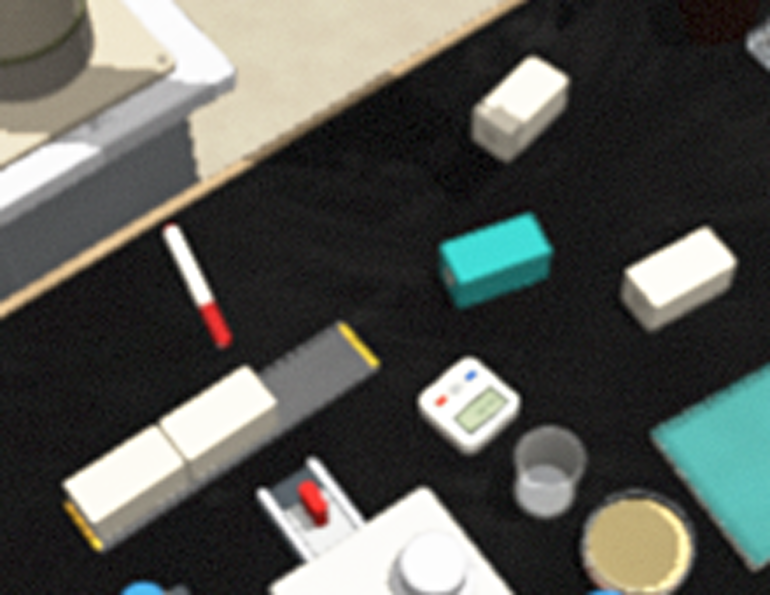

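arm_command([
  [[0,0,-0.008,0,-0.0155,0.04,100],[0,0,0,0,0,0.05,100],[0,0,0,0,0,0.05,100],[0,0,0,0,0,0.025,100],[0,0,0,0,0,0.01,100],[0,0,0,0,0,0.003,100],[0,0,0,0,0,0,60],[0,0,0,0,0,0,30],[0,0,0,0,0,0,30],[0,0,0,0,0,0,30],[0,0,0,0,0,0,30],[0,0,0,0,0,0,30],[0,0,0,0,0,0,30],[0,0,0,0,0,0,30]],
])

```text
time: 46.78
ee_pos: [0.3789, 0.3403, -0.0161]
eef_rot: [0.995, 0.098, 0.0, -0.0]
ft_force: [-0.4, -0.3, 3.0]
width: 0.0448
```

```bash
python3 - <<'E'
from h import *
p,R,s=here(); rows([(p[0],p[1],.07,11.2),(.4865,.0075,.07,-.45)],30)
E
```

```text
at [ 0.3789  0.3403 -0.0161] psi 11.28 F [-0.4 -0.3  3. ] w 0.0448 t 46.77
8
[[-0,-0,0.001,0,-0,-0.0431,30],[-0,-0,0,0,-0,-0.043,30],[-0,-0,0.034,0.0068,0.0579,-0,30],[-0,-0,0.034,0.0087,0.0576,-0,30],[-0,-0,0.034,0.0108,0.0573,-0,30],[-0,-0,0.034,0.0126,0.0569,-0.0001,30],[-0,-0,0.034,0.0146,0.0564,0,30],[-0,-0,0.034,0.0165,0.0559,0,30]]
end [0.4865 0.0075 0.07  ]
```

arm_command([
  [[0,0,0,0,0,0,30],[0,0,0,0,0,-0.02,30],[0,0,0,0,0,-0.033,30],[0,0,0,0,0,-0.033,30],[0,0,0.034,0.0068,0.058,0,30],[0,0,0.034,0.0087,0.0576,0,30],[0,0,0.034,0.0108,0.0573,0,30],[0,0,0.034,0.0126,0.057,0,30],[0,0,0.034,0.0146,0.0564,0,30],[0,0,0.034,0.0165,0.056,0,30],[0,0,0,0,0,0,30],[0,0,0,0,0,0,30]],
])

```text
time: 48.28
ee_pos: [0.4864, 0.0077, 0.0693]
eef_rot: [1.0, -0.003, -0.0, -0.0]
ft_force: [-0.6, 0.5, -1.3]
width: 0.0448
```

```bash
python3 - <<'E'
from h import *
p,R,s=here(); print(p,np.degrees(np.arctan2(R[1,0],R[0,0])),s["width"],s["ft_force"],s["time"])
snap("side","s21"); crop("s21",200,180,330,270,6,"s21c"); 
E
```

```text
[0.48641662 0.00769021 0.06932074] -0.39930613756399497 0.04480830225278507 [-0.60710573  0.47317079 -1.30321636] 48.275
```

View pics/s21c.png

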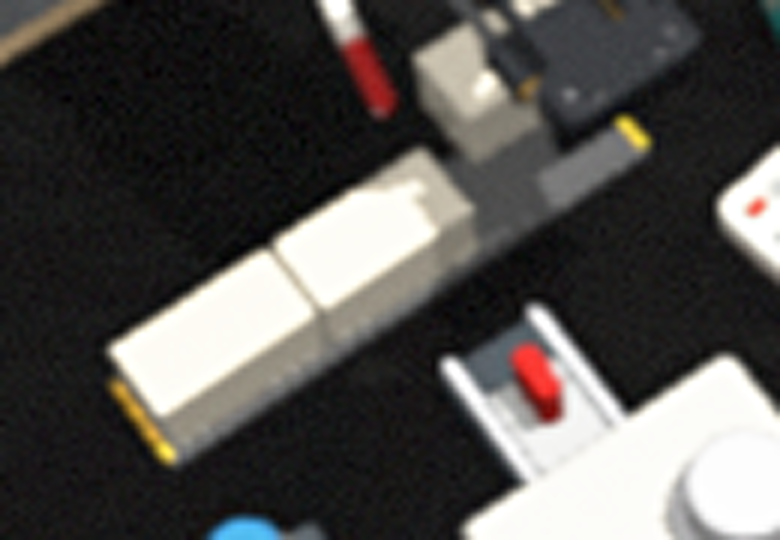

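arm_command([
  [[0,0,0,0,0,0.03,30],[0,0,0,0,0,0.03,30],[0,0,0,0,0,0.013,30],[0,0,0,0,0,0.004,30],[0,0,0,0,0,0.002,30],[0,0,0,0,0,0.001,30],[0,0,0,0,0,0.0005,30],[0,0,0,0,0,0,30]],
])

```text
time: 49.32
ee_pos: [0.487, 0.0073, -0.0105]
eef_rot: [1.0, -0.004, 0.0, -0.0]
ft_force: [0.1, 0.9, -2.3]
width: 0.0446
```

arm_command([
  [[0,0,0,0,0,0.001,30],[0,0,0,0,0,0.0008,30],[0,0,0,0,0,0,30]],
])

```text
time: 49.7
ee_pos: [0.4869, 0.0073, -0.0122]
eef_rot: [1.0, -0.004, -0.0, -0.0]
ft_force: [-2.4, 0.1, 5.7]
width: 0.0444
```

```bash
python3 - <<'E'
from h import *
rows([(.616,.311,.165,-6.9)],100,start=(.4869,.0073,.098,-.45))
E
```

```text
6
[[0,0,0.019,0.0211,-0.0508,-0.0112,100],[0,0,0.019,0.0202,-0.0512,-0.0111,100],[0,0,0.018,0.0191,-0.0515,-0.0112,100],[0,0,0.019,0.0183,-0.0519,-0.0112,100],[0,0,0.019,0.0172,-0.0522,-0.0111,100],[0,0,0.019,0.0163,-0.0526,-0.0112,100]]
end [0.616 0.311 0.165]
```

arm_command([
  [[0,0,0,0,0,0,60],[0,0,0,0,0,0,75],[0,0,0,0,0,0,75],[0,0,0,0,0,0,75],[0,0,0,0,0,-0.03,75],[0,0,0,0,0,-0.05,80],[0,0,0,0,0,-0.03,100],[0,0,0.019,0.021,-0.0508,-0.011,100],[0,0,0.019,0.02,-0.0512,-0.011,100],[0,0,0.018,0.019,-0.0515,-0.011,100],[0,0,0.019,0.0183,-0.052,-0.011,100],[0,0,0.019,0.0172,-0.0522,-0.011,100],[0,0,0.019,0.0163,-0.0526,-0.011,100],[0,0,0,0,0,0,100],[0,0,0,0,0,0,100]],
])

```text
time: 51.58
ee_pos: [0.6152, 0.3106, 0.1628]
eef_rot: [0.998, -0.06, -0.0, 0.001]
ft_force: [-0.4, -1.3, -0.2]
width: 0.0874
```

```bash
python3 - <<'E'
from h import *
c=snap("wrist","w22"); s_=snap("side","s22"); p,R,s=here(); print(p,np.degrees(np.arctan2(R[1,0],R[0,0])),s["ft_force"],s["width"],s["time"])
uv=proj(c,[.6188,.325,.045])[0]; print(uv, near_fit(c,BR,uv,-.12,half=70,thr=70))
for x,y,t in[(.6188,.326,-.128)]:
    uv=proj(s_,[x,y,.045])[0]; print(near_fit(s_,BR,uv,t,half=26,thr=60))
crop("s22",200,160,330,270,5.4,"s22c"); 
E
```

```text
[0.61542195 0.30959998 0.16337821] -6.971367959550717 [-1.41916381  0.11309915  0.24361395] 0.0871277400564023 51.675
[317.06269981 176.81955834] (array([ 0.619 ,  0.3239, -0.1155, 88.9608]), np.float64(3330.0), [247, 107, 387, 247])
(array([ 0.6189,  0.3262, -0.1183, 25.8588]), np.float64(589.0), [368, 149, 420, 201])
```

View pics/w22.png

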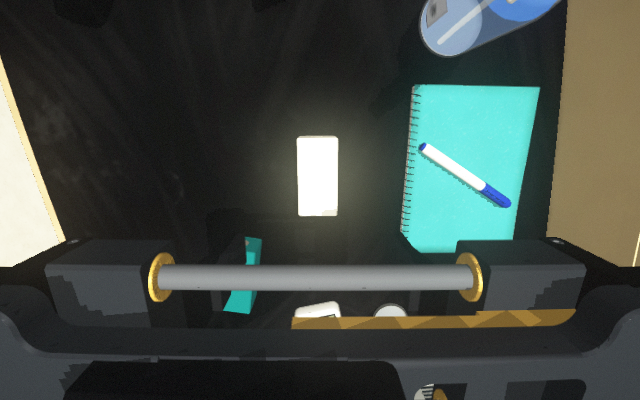

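View pics/s22c.png

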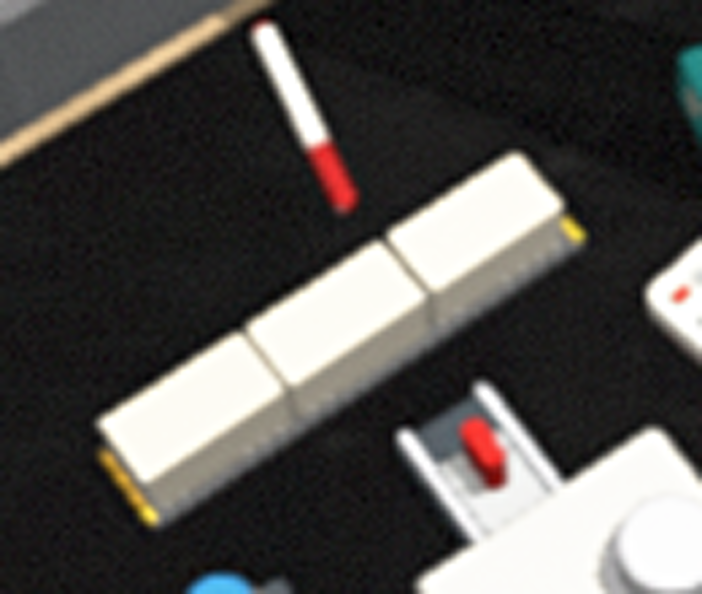

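arm_command([
  [[0,0,-0.004,0.0018,-0.0153,0.04,100],[0,0,0,0,0,0.05,100],[0,0,0,0,0,0.05,100],[0,0,0,0,0,0.025,100],[0,0,0,0,0,0.01,100],[0,0,0,0,0,0.004,100],[0,0,0,0,0,0,60],[0,0,0,0,0,0,30],[0,0,0,0,0,0,30],[0,0,0,0,0,0,30],[0,0,0,0,0,0,30],[0,0,0,0,0,0,30],[0,0,0,0,0,0,30],[0,0,0,0,0,0,30]],
])

```text
time: 53.42
ee_pos: [0.619, 0.3262, -0.0155]
eef_rot: [0.998, -0.058, 0.0, -0.0]
ft_force: [0.5, 0.2, 1.5]
width: 0.0448
```

```bash
python3 - <<'E'
from h import *
p,R,s=here()
# joints measured by side on top z=.049 : crop s22c off(200,160) 5.4
c=load("s22"); a=onz(c,un([(247,330),(285,385),(387,238),(430,292),(98,422),(150,483),(516,152),(565,208)],200,160,5.4),.049)[:,:2]; print(a.round(4))
rows([(p[0],p[1],.125,-6.7),(.4862,-.039,.125,-.45)],30)
E
```

```text
[[ 0.4669 -0.1333]
 [ 0.5074 -0.1356]
 [ 0.4668 -0.0397]
 [ 0.5094 -0.0408]
 [ 0.464  -0.2269]
 [ 0.5113 -0.224 ]
 [ 0.466   0.0507]
 [ 0.5126  0.0502]]
at [ 0.619   0.3262 -0.0155] psi -6.65 F [0.5 0.2 1.5] w 0.0448 t 53.42
10
[[-0,-0,0,0,-0,-0.0468,30],[-0,-0,0.001,0,-0,-0.0468,30],[-0,-0,-0,0,-0,-0.0469,30],[-0,-0,-0.016,-0.0127,0.054,-0,30],[-0,-0,-0.015,-0.0137,0.0539,-0,30],[-0,-0,-0.016,-0.0144,0.0536,-0,30],[-0,-0,-0.015,-0.0152,0.0533,-0,30],[-0,-0,-0.016,-0.0161,0.0532,-0,30],[-0,-0,-0.016,-0.0169,0.0528,-0,30],[-0,-0,-0.015,-0.0178,0.0526,-0,30]]
end [ 0.4862 -0.039   0.125 ]
```

arm_command([
  [[0,0,0,0,0,0,30],[0,0,0,0,0,-0.03,30],[0,0,0,0,0,-0.05,30],[0,0,0,0,0,-0.06,30],[0,0,-0.016,-0.0127,0.054,0,30],[0,0,-0.015,-0.0137,0.054,0,30],[0,0,-0.016,-0.0144,0.0536,0,30],[0,0,-0.015,-0.0152,0.0533,0,30],[0,0,-0.016,-0.016,0.0532,0,30],[0,0,-0.016,-0.017,0.053,0,30],[0,0,-0.015,-0.018,0.0526,0,30],[0,0,0,0,0,0,30],[0,0,0,0,0,0,30],[0,0,0,0,0,0,30]],
])

```text
time: 55.18
ee_pos: [0.4865, -0.038, 0.1243]
eef_rot: [1.0, -0.002, -0.0, -0.0]
ft_force: [0.1, 0.2, -1.0]
width: 0.0447
```

```bash
python3 - <<'E'
from h import *
p,R,s=here(); print(p,np.degrees(np.arctan2(R[1,0],R[0,0])),s["width"],s["ft_force"],s["time"])
snap("side","s23"); crop("s23",200,130,330,270,4.2,"s23c"); 
E
```

```text
[ 0.48654822 -0.03803764  0.12425106] -0.2827397986030469 0.04471939677505523 [ 0.13812714  0.24913972 -0.95341931] 55.175
```

View pics/s23c.png

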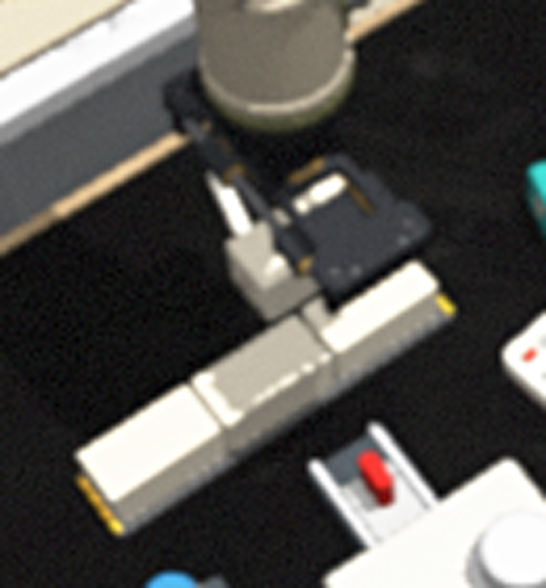

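arm_command([
  [[0,0,0.003,0,0.0015,0.04,30],[0,0,0,0,0,0.03,30],[0,0,0,0,0,0.012,30],[0,0,0,0,0,0.004,30],[0,0,0,0,0,0.002,30],[0,0,0,0,0,0.0005,30],[0,0,0,0,0,0,30]],
])

```text
time: 56.1
ee_pos: [0.4867, -0.0408, 0.0365]
eef_rot: [1.0, -0.005, 0.0, -0.0]
ft_force: [0.0, -0.2, -0.9]
width: 0.0447
```

arm_command([
  [[0,0,0,0,0,0.001,30],[0,0,0,0,0,0.0005,30],[0,0,0,0,0,0,30]],
])

```text
time: 56.48
ee_pos: [0.4863, -0.0409, 0.0344]
eef_rot: [1.0, -0.005, 0.0, -0.0]
ft_force: [0.4, 0.9, -2.6]
width: 0.045
```

arm_command([
  [[0,0,0,0,-0.0012,0,30],[0,0,0,0,0,0.0007,30],[0,0,0,0,0,0.0005,30],[0,0,0,0,0,0,30]],
])

```text
time: 56.98
ee_pos: [0.4863, -0.0396, 0.0334]
eef_rot: [1.0, -0.005, -0.0, -0.0]
ft_force: [-1.9, -0.4, 3.7]
width: 0.045
```

Contact. Release, rise and inspect.

arm_command([
  [[0,0,0,0,0,0,60],[0,0,0,0,0,0,80],[0,0,0,0,0,0,80],[0,0,0,0,0,0,80],[0,0,0,0,0,0,80],[0,0,0,0,0,-0.03,80],[0,0,0,0,0,-0.05,80],[0,0,0,0,0,-0.05,80],[0,0,0,-0.01,0.04,-0.03,80],[0,0,0,-0.03,0.04,-0.02,80],[0,0,0,-0.03,0.04,0,80],[0,0,0,0,0,0,80],[0,0,0,0,0,0,80]],
])

```text
time: 58.6
ee_pos: [0.4154, -0.1584, 0.2132]
eef_rot: [1.0, -0.005, 0.0, -0.0]
ft_force: [0.9, 0.3, -0.2]
width: 0.0698
```

```bash
python3 - <<'E'
from h import *
p,R,s=here(); print(p,s["width"],s["ft_force"],s["time"])
snap("side","s24"); crop("s24",180,120,380,300,3.3,"s24c"); snap("wrist","w24"); snap("scene","sc24"); crop("sc24",250,140,400,250,5,"sc24c")
E
```

```text
[ 0.41538456 -0.15840032  0.21322703] 0.06981137266329517 [ 0.88406259  0.28433109 -0.19350366] 58.6
```

View pics/s24c.png

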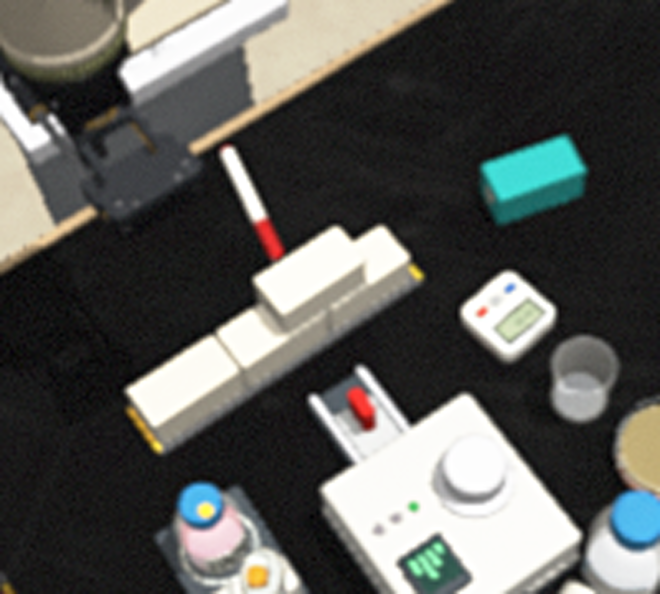

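View pics/w24.png

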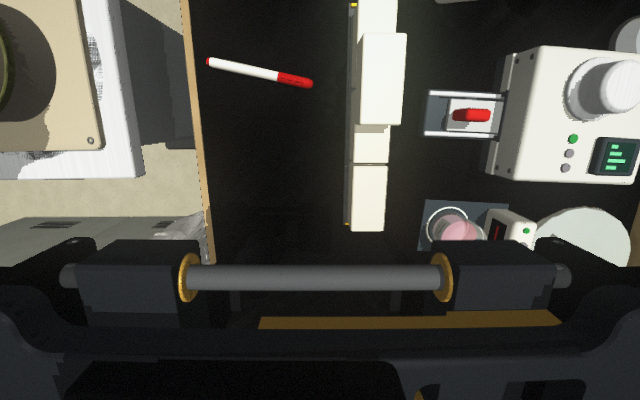

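View pics/sc24c.png

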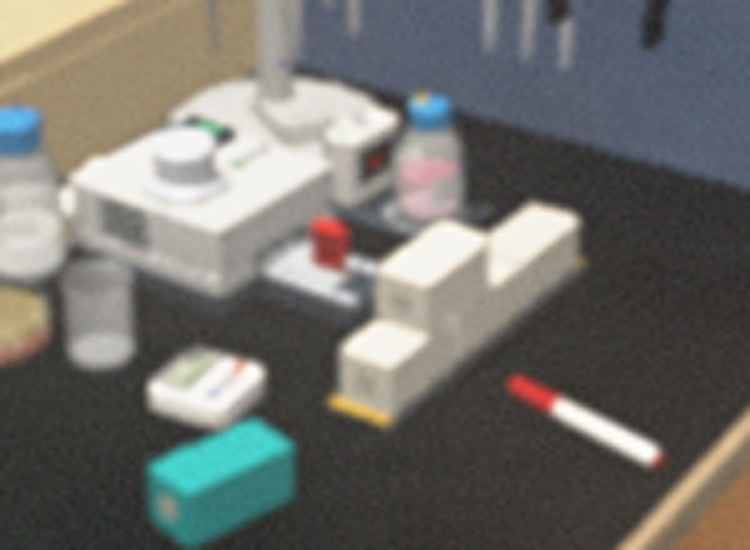

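```bash
python3 - <<'E'
from h import *
crop("s24",210,180,320,265,7,"s24e"); crop("s24",215,250,275,310,9,"s24f")
snap("side","s25")
E
```

```text
(no output)
```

View pics/s24e.png

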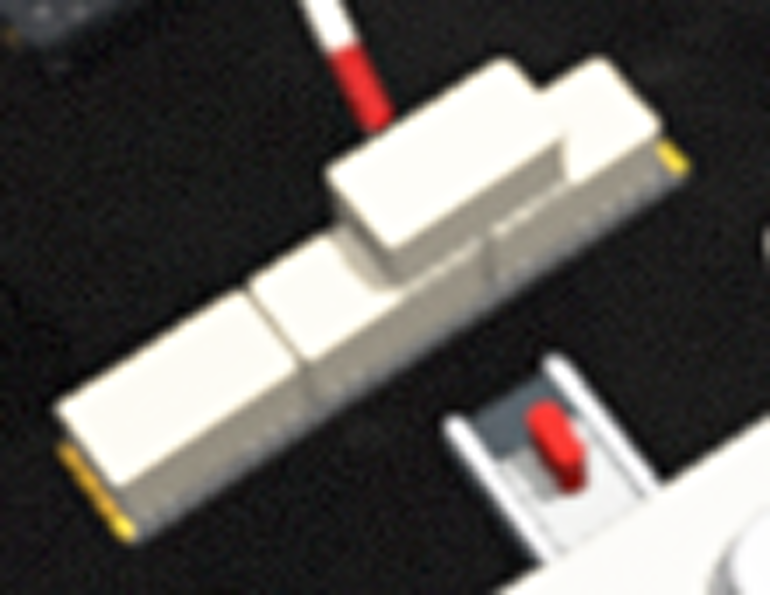

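View pics/s24f.png

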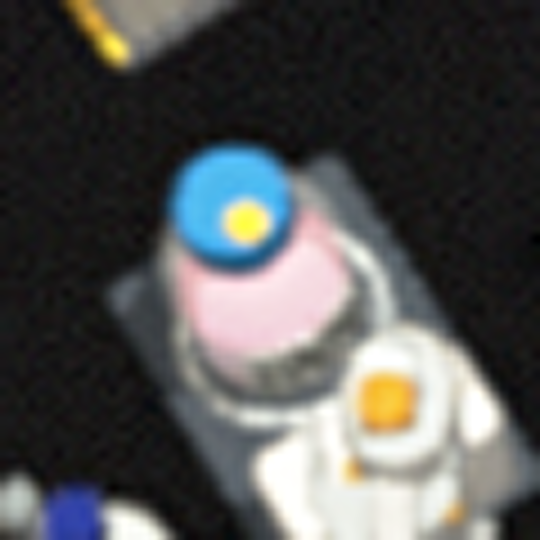

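View pics/s25.png

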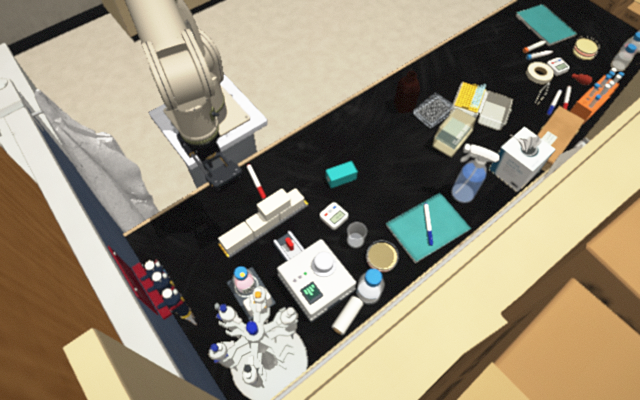

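```bash
python3 - <<'E'
from h import *
c=load("s24")
a=onz(c,un([(327,175),(393,250),(508,60),(565,133)],210,180,7),.094)[:,:2]; print("mid",a.mean(0).round(4))
b=onz(c,un([(57,408),(120,487),(245,290),(302,360),(253,285),(310,362)],210,180,7),.049)[:,:2]; print("bed3 ctr",b[:4].mean(0).round(4),"bed2 -y end",b[4:].mean(0).round(4))
j=onz(c,un([(490,240)],210,180,7),.049)[:,:2]; print("joint12",j.round(4))
h=onz(c,un([(232,205),(246,222)],215,250,9),.109); print("cap",h.round(4),np.degrees(np.arctan2(*(h[1]-h[0])[1::-1])))
t=onz(load("w24"),[[447,101],[447,129]],.028); print("slide tail",t.round(4))
E
```

```text
mid [ 0.4887 -0.0417]
bed3 ctr [ 0.4873 -0.1809] bed2 -y end [ 0.4888 -0.1323]
joint12 [[ 0.5106 -0.0403]]
cap [[ 0.6175 -0.239   0.109 ]
 [ 0.6244 -0.2387  0.109 ]] 2.799801148016317
slide tail [[ 0.5841 -0.059   0.028 ]
 [ 0.588  -0.0938  0.028 ]]
```

```bash
python3 -c "
from bench import close_job
print(close_job())"
```

```text
the job is handed in; nothing more can be done
None
```

The job is handed in, at about 59 s of robot time. The bottle, slide and shield were done in the order asked. As far as I could measure, everything is in place.

- **Bottle:** it stands upright in the reader's ring, within about 1.5 mm of the centre by the side camera. The label faces the window. Its direction read between −5° and +3°, against −3° for the reader.
- **Slide:** it went in without touching until it met the stop, where the force rose suddenly to about 10 N. The nose is about 82 to 84 mm behind the mouth. In the last pictures its tail had not moved since I let go.
- **Shield:** four cream bricks were set out. Three lie end to end in the tray, and the fourth is centred over the left joint (mid_1), about 1.5 mm off. The turquoise block, the beaker and the timer were not touched.

**What went wrong or disagreed:**
- **Fingertip position:** in the pictures and by contact, the fingertips sit about 31 mm behind the TCP, not 8 mm ahead of it as stated. I also lifted too early, so my first two tries at the bottle closed on nothing. The bottle did not move, and I used the corrected offset from then on.
- **Placing force:** setting the second brick (bed_2) down peaked at 30 N of wrist force before I backed off.
- **Camera disagreement:** the wrist and side cameras differed by 2 to 3 mm in y on the brick positions. I used the average.
- **Events you warned of:** I saw no knocked brick, and no slackened grip beyond those two early lifts.

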